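Key and fit the centrifuge rotor

ROBOT

A 7-joint arm with a two-finger parallel gripper is mounted at the origin on the work surface. World frame = base frame: x ahead of the robot, y to its left, z up, the work surface at z = 0. Lengths are in m, angles in rad, forces in N, time in s.
With the tool pointing down it reaches from about 0.4 to 0.925 m from the base axis. Payload 4.1 kg.
Tool frame: the origin (TCP) lies on the centre line of the jaws, within the pads' length; the fingertips stand 17 mm ahead of it and the grasp point (between the pads) lies 2 mm behind it (arm.tip_extent is the x of the fingertips in the tool frame, in m); x points along the fingers, z is the direction in which the jaws open and shut, and the axes are right-handed (so a half turn about x gives the same grasp; the last joint's range is limited). The gripper opens to 85 mm and grips with 20 to 120 N. Pads are 22 mm wide; open, the fingers measure 114 mm over their backs; the gripper's body (76 mm by 85 mm) begins 54 mm behind the grasp point. The pads swing forward as they close: fully open they stand 13 mm farther back than shut.
Start: joints at [1.23, 0.398, 0.045, 1.537, -0.019, 1.207, -0.051], TCP at [0.156, -0.631, 0.248] pointing down, gripper open.
Joint ranges: [-2.82, 2.82], [-0.49, 2.23], [-1.37, 1.46], [0, 2.46], [-1.36, 4.5], [0.23, 2], [-2.94, 2.94]. Speed limits (rad/s): [2.57, 2.57, 3.14, 3.14, 3.14, 3.14, 3.14].

INTERFACE

Orientations are given as a 3x3 rotation matrix whose columns are the frame's x, y, z axes.
In Python, from plant import arm gives the robot as it stands.
- The arm moves only by the shell command python3 -m inch 'ROWS'. ROWS is JSON, a list of rows, each an object with "twist": the turn, a rotation vector about the tool's x, y, z in degrees, a list of three; "travel": the shift along the tool's x, y, z in mm, a list of three; "hand": the opening, from 0 (shut) to 1 (fully open). A call has 1 to 10 rows; each row shifts and turns the commanded pose from where the row before left it, along the tool's axes as they then stand; what a row does not reach is not made up. A row lasts 1/10 s, in which the tool goes at most 50 mm and 8.59 degrees, less where a joint would pass 70% of its speed; a pose out of reach is approached as far as the arm can. A call is refused whole if a number of a shift passes 50 or a number of a turn 8.59, either way. A call with a gripper value outside its range is refused whole. The fingers move at their own pace and stop on an object; the grip force is fixed at half the most. Time passes only in rows, so rows that do not move let the fingers close. It gives the time, the measured TCP pose, the force and the opening at its end, in the units of the state.
- arm.get_state(): the state, without advancing time (a new reading comes with each control period).
- arm.camera(name): name is "scene" or "top"; returns (picture, depth): 400x640x3 uint8, red, green, blue; 400x640 float32, m along the optical axis (not along the pixel's ray), 0 where there is no reading.
- arm.calibration(name): a dict with "fx", "fy", "cx", "cy" (pixels), "R" (3x3) and "t" (3): a world point X has camera coordinates R X + t. Camera axes: x right, y down, z forward; pixel columns grow to the right and rows downward; lengths in m; the calibration is good to about 2 mm. A picture is of the moment at which its call begins. calibration takes no time and is no camera call.
- arm.job_done(): hands the job in, once; it reports no verdict.
The state is a dict: "clock": time; "qpos": joint angles; "qd": joint speeds; "joint_efforts": joint torques, N m; "eef_pos": TCP position; "tool_rot": TCP orientation; "contact_force": force on the tool from outside, world axes, zero at the start; "moment": the same for the moment, N m; "width": finger opening in m.
Only numpy, scipy, OpenCV 4.12 (cv2) and the standard library are available. Lean on these libraries where they do the work, as an engineer would, in place of code of your own. Each camera call takes 0.05 s, during which the arm holds its last target. There are 200 camera calls.

TASK

Get the classroom centrifuge ready to spin: drop the loose steel drive key into the slot across the top of its spindle until it lies on the slot's floor, and let go of it. Then slide the aluminium rotor onto the spindle with its keyways over the key and push it fully home, past the spring balls, until it sits level on the flange, and let go. The spindle's bearings are delicate, so press or drop nothing hard on it, and leave the other things on the bench where they are.

Things in the scene. Friction and masses are not known exactly. Their poses are not given: they have to be found in the camera images.
- key_mid (a point): drive key (sizes here and below in mm): a plain square-ended bar of dark steel, 34 long (its x), 8 wide (its y), 10 high (its z), 22 g, lying on the bench right way up. This point is its middle, 5 above its underside.
- rotor_mid (a point): rotor, aluminium, 0.28 to 0.42 kg, standing right way up on the bench: a disc 96 across, 26 high, twelve dark tube holes in its sloping rim, a collar on top, 50 high in all. A bore 26 across with two keyways runs right through: keyways opposite along its +x and -x, 9.8 wide, reaching 19.5 from the axis, mouths flared 1 to 1.5 below. Fits either way round. Point: on the axis, 25 above the underside.
- collar_mid (a point): middle of the rotor's round collar, to hold it by: 46 across, from 26 to 50 above the rotor's underside. This point is on the axis, 38 above the underside; same axes as rotor_mid, z up.
- slot_floor (a point): key slot across the top of the centrifuge's spindle: 9.8 wide, 16 deep, open at both ends, edges bevelled by 1; the key's ends stick out 5 on either side of the shaft. This point is the middle of the slot's floor, on the spindle's axis, 28 above the flange; x runs along the slot, z up. The seated key's top is 38 above the flange.
- spindle_tip (a point): tip of the upright steel spindle, on its axis, 44 above the flange, 4 below the top of the centrifuge's box; shaft 24 across, its last 4 tapered to 19. Same axes as slot_floor. It turns, but stiffly (about 0.3 N m). The spindle hangs on rubber: it sinks about 1 mm per 4 N of push and rises again. Pushing with over 30 N harms the bearings.
- seat (a point): middle of the flange's top face, a disc 40 across at the spindle's foot, 62 above the bench, on which the rotor's underside must sit; same axes as slot_floor. Two spring balls low on the shaft, at right angles to the slot, stop the rotor 4 to 5 above the flange; they give way to a push of about 15 N, rotor's weight included. When home, it is a firm stop.
- centrifuge: centrifuge: white box, 260 (x) by 210 (y) by 110 high, fixed; control panel on its -x side. Origin under its middle. The round open chamber, 136 across with its floor 48 above the bench, and the spindle are centred 20 to +x of the origin.
- tube_rack: bystander (sizes in mm): blue tube rack, 105 x 215 x 30, beyond the centrifuge; origin at its underside
- tip_box: bystander (sizes in mm): white pipette-tip box with a bluish lid, 87 x 124 x 60; origin at its underside
- pipette_a: bystander (sizes in mm): black hand pipette lying down, about 230 long, 24 high, left end of the bench; origin at its underside
- pipette_b: bystander (sizes in mm): the same on the right; origin at its underside
- chamber_lid: bystander (sizes in mm): clear round lid of the centrifuge, 144 across, 42 high, lying on the bench; origin at its underside
- strip_rotor: bystander (sizes in mm): small black plastic rotor for tube strips, 72 across, 26 high, not the one to fit; origin at its underside
- hex_wrench: bystander (sizes in mm): small dark L-shaped hex wrench, 78 long, 6 high; origin at its underside
- marker: bystander (sizes in mm): green and black marker pen, 135 long, 13 high; origin at its underside
There are look-alikes about, which are no part of the job. What is shaped like the part that bears rotor_mid but green is not meant.

How it is judged:
By the outcome, as a careful person would: the job done as asked, in the order asked, and still so for the second after the job is handed in, with the robot touching nothing.
It also fails if it takes over 67 s, if anything falls off the work surface, if the arm or the gripper's body presses on something with over 40 N, if the wrist force passes 120 N, or if a joint passes its speed limit or range.

## Working session

There is one attempt and no reset: what is moved stays moved. The work goes in short steps, Python scripts to look and compute and a shell command to move; the robot and the scene stay as the last step left them, time stands still between calls to the robot, and variables do not carry over. Pictures are saved under pics/ and viewed, about 8 in all and at most 12, crops included, and the job is handed in when it is done.

```bash
ls; mkdir -p pics; python3 - <<'E'
from plant import arm
import cv2,numpy as np
for n in("scene","top"):
    p,d=arm.camera(n); cv2.imwrite(f"pics/{n}0.png",p[:,:,::-1]); np.savez(f"{n}0.npz",p=p,d=d)
    c=arm.calibration(n); print(n,c)
s=arm.get_state(); print(s['eef_pos'],s['tool_rot'],s['contact_force'],s['width'],arm.tip_extent)
E
```

```text
pics
scene {'fx': 407.6289337506518, 'fy': 407.6289337506518, 'cx': 313.1324794417686, 'cy': 205.88100591897143, 'R': array([[-0.63663762,  0.77114845, -0.0047552 ],
       [ 0.59018811,  0.48325463, -0.64663975],
       [-0.49635727, -0.41448165, -0.76278072]]), 't': array([ 0.32763515, -0.25080595,  1.46776792])}
top {'fx': 458.1984141048432, 'fy': 458.1984141048432, 'cx': 316.70558246143815, 'cy': 194.48097740643155, 'R': array([[-0.00219039, -0.9999492 , -0.00983897],
       [-0.99260155,  0.00336852, -0.12137059],
       [ 0.12139756,  0.00950033, -0.9925585 ]]), 't': array([0.01239233, 0.50109233, 1.33841711])}
[ 0.15553621 -0.63057879  0.24741476] [[-4.87468565e-04  9.70891110e-01  2.39520804e-01]
 [ 1.61112207e-03  2.39521284e-01 -9.70889777e-01]
 [-9.99998583e-01 -8.73809942e-05 -1.68098319e-03]] [-0.02042622 -0.87084487 -1.00284071] 0.08534811577148349 0.017
```

View pics/scene0.png

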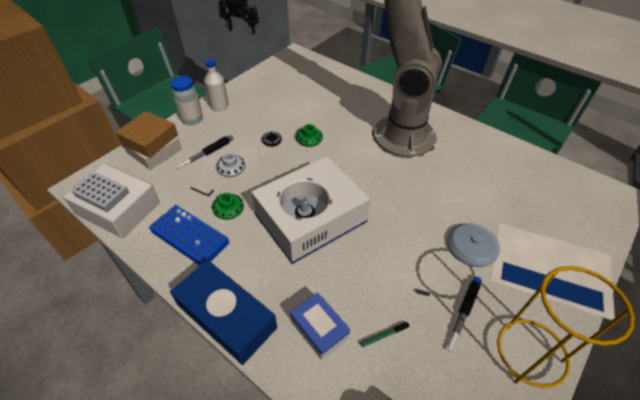

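View pics/top0.png

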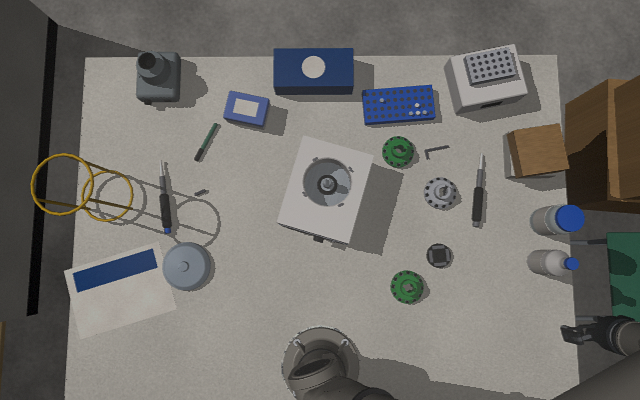

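The scene view shows the key at about (422,292), the aluminium rotor at (230,165) and the spindle at (303,207). In the top view they are at (202,192), (440,193) and (327,184). Next I'll view enlarged crops.

```bash
cat > h.py <<'E'
import numpy as np,cv2
from plant import arm
def ray(n,u,v):
    c=arm.calibration(n);R,t=c['R'],c['t']
    d=R.T@np.array([(u-c['cx'])/c['fx'],(v-c['cy'])/c['fy'],1]);return -R.T@t,d
def onz(n,u,v,z):
    o,d=ray(n,u,v);return o+d*(z-o[2])/d[2]
def proj(n,X):
    c=arm.calibration(n);x=c['R']@np.array(X)+c['t'];return np.array([c['fx']*x[0]/x[2]+c['cx'],c['fy']*x[1]/x[2]+c['cy']])
def tri(a,b):
    A=np.zeros((3,3));B=np.zeros(3)
    for n,p in(('scene',a),('top',b)):
        o,d=ray(n,*p);d=d/np.linalg.norm(d);P=np.eye(3)-np.outer(d,d);A+=P;B+=P@o
    return np.linalg.solve(A,B)
def crop(p,u,v,w,s):
    return cv2.resize(np.ascontiguousarray(p[v-w:v+w,u-w:u+w,::-1]),None,fx=s,fy=s,interpolation=cv2.INTER_CUBIC)
E
python3 - <<'E'
from h import *
I={n:np.load(n+'0.npz')['p'] for n in('scene','top')}
L=[('top',202,192),('top',327,184),('top',440,193),('scene',422,292),('scene',305,205),('scene',230,165)]
t=[crop(I[n],u,v,w,260/(2*w)) for (n,u,v),w in zip(L,[10,20,22,10,20,22])]
cv2.imwrite('pics/c1.png',np.vstack([np.hstack(t[:3]),np.hstack(t[3:])]))
for n,u,v in L:
    if abs(u-202)<1 or u==422:
        g=cv2.cvtColor(I[n],cv2.COLOR_RGB2GRAY).astype(float)[v-10:v+11,u-14:u+15]
        b=np.median(g);w=np.clip(b-g-30,0,None);yy,xx=np.mgrid[v-10:v+11,u-14:u+15]
        m=[(w*xx).sum()/w.sum(),(w*yy).sum()/w.sum()]
        C=np.cov(np.vstack([xx.ravel(),yy.ravel()]),aweights=w.ravel());e,V=np.linalg.eigh(C);a=V[:,1]
        X=onz(n,*m,.007);Y=onz(n,*(np.array(m)+5*a),.007);print(n,m,b,w.max(),X,np.degrees(np.arctan2(*(Y-X)[1::-1])),e)
for n in('scene','top'):
    d=np.load(n+'0.npz')['d'];
    for N,u,v in L:
        if N==n:
            for z in [d[v,u]]:
                o,r=ray(n,u,v);print(n,u,v,o+r*z)
E
```

```text
top [np.float64(198.94197737746126), np.float64(195.2197318810222)] 154.0 78.0 [0.50295951 0.37004373 0.007     ] 113.09653797364862 [11.30031467 32.04424011]
scene [np.float64(424.2863733144074), np.float64(291.59048970901347)] 161.0 89.0 [0.50779301 0.36840161 0.007     ] -63.19203091706639 [ 5.96027299 34.0546549 ]
scene 422 292 [0.51364924 0.36462559 0.00875573]
scene 305 205 [ 0.53490427 -0.01203416  0.09514571]
scene 230 165 [ 0.5204506  -0.34579121  0.03446204]
top 202 192 [0.51256157 0.36045956 0.00899158]
top 327 184 [ 0.52390993 -0.01912193  0.09064869]
top 440 193 [ 0.50825128 -0.36479171 -0.00090911]
```

View pics/c1.png

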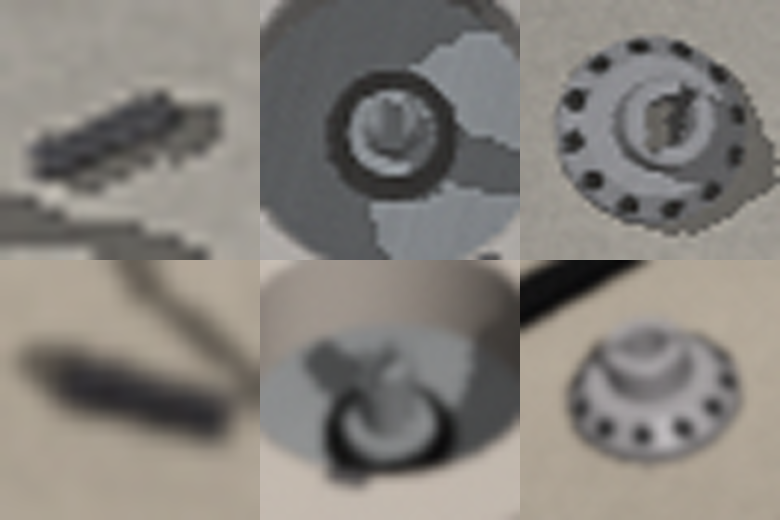

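The crops show the dark key with its softer shadow, the spindle with its slot roughly vertical in the top image, and the rotor with its keyways on a diagonal. I'll measure these with the depth clouds.

```bash
cat >> h.py <<'E'
def cloud(n,d,u,v,w):
    c=arm.calibration(n);yy,xx=np.mgrid[v-w:v+w+1,u-w:u+w+1]
    z=d[v-w:v+w+1,u-w:u+w+1].astype(float)
    P=np.stack([(xx-c['cx'])/c['fx']*z,(yy-c['cy'])/c['fy']*z,z],-1)
    return (P-c['t'])@c['R']
E
python3 - <<'E'
from h import *
np.set_printoptions(linewidth=220,precision=4,suppress=True)
for n,L in(('top',[('key',202,192),('sp',327,184),('rot',440,193)]),('scene',[('key',422,292),('sp',303,207),('rot',230,165)])):
    D=np.load(n+'0.npz');d=D['d'];g=cv2.cvtColor(D['p'],cv2.COLOR_RGB2GRAY)
    for nm,u,v in L:
        w=26 if nm!='sp' else 34
        if nm=='key': w=12
        P=cloud(n,d,u,v,w);z=P[...,2]
        if nm=='key':
            m=(z>.006)&(z<.02);Q=P[m];c,wh,a=cv2.minAreaRect((Q[:,:2]*1e3).astype(np.float32));print(n,nm,m.sum(),Q.mean(0),c,wh,a)
            e,V=np.linalg.eigh(np.cov(Q[:,:2].T));print(' pca ang',np.degrees(np.arctan2(V[1,1],V[0,1])),'bench z',np.median(z[~m]))
            # grey dark
            gg=g[v-w:v+w+1,u-w:u+w+1]; k=gg<85; yy,xx=np.nonzero(k); print(' dark',k.sum(),xx.mean()+u-w,yy.mean()+v-w)
        if nm=='rot':
            for lo,hi in((.046,.056),(.02,.056)):
                m=(z>lo)&(z<hi);Q=P[m];c,r=cv2.minEnclosingCircle((Q[:,:2]*1e3).astype(np.float32));print(n,nm,lo,m.sum(),Q.mean(0),c,r)
        if nm=='sp':
            m=(z>.106)&(z<.115);Q=P[m];print(n,'box top z',np.median(Q[:,2]))
            s=(slice(w-8,w+9),)*2
            if n=='top':
                print((z[s]*1e3).round().astype(int));print(g[v-8:v+9,u-8:u+9])
    if n=='top':
        u,v=438,190;P=cloud(n,d,u,v,8);print((P[...,2]*1e3).round().astype(int));print(g[v-8:v+9,u-8:u+9])
E
```

```text
top key 42 [0.5147 0.3679 0.009 ] (512.3949584960938, 360.10888671875) (91.50566101074219, 52.871002197265625) 59.098472595214844
 pca ang 46.81923006313916 bench z 0.0004929367503606854
 dark 37 199.94594594594594 192.1891891891892
top box top z 0.11029690911828223
[[  51   50   50   54   55   47   49   53   51   51   55   54   50   50   46   48   51]
 [  42   52   53   55   49   52   57   48   51   55   54   52   55   55   54   52   49]
 [  47   56   52   51   51   61   63   65   54   62   58   55   50   56   51   53   49]
 [  55   54   54   53   57  103  105   93   92   92  105   63   61   54   52   52   53]
 [  52   58   58   63   56  105  108   89   92   89  104  103   61   65   52   56   54]
 [  53   53   64   60  105  107  102   89   89   92  105  111  101   60   52   53   53]
 [  51   53   67   63  106  105  109   87   92   92  111  106  105   66   64   55   53]
 [  51   53   61   59  102  107  104   92   90   90 1389  106  101   64   60   57   47]
 [  48   63   64   69   89  110 1389   95   91   94  102  103   69   62   64   56   58]
 [  55   53   63   61   69  102  112   90
[... 4561 characters left out ...]
3 143]
 [141 143 141 140 145  95  75  95 131 126  82 100 140 147 147 148 145]
 [138 142 141 142 145 116  80  68  90 127 122 129 143 145 146 148 143]
 [134 143 141 143 143 147 132  92  65  72  96 121 130 130 130 125 103]]
scene key 53 [0.5112 0.3664 0.0104] (505.823974609375, 361.4066162109375) (42.88558578491211, 55.82505416870117) 27.905868530273438
 pca ang 119.63392676315758 bench z 0.0011766336879175453
 dark 43 422.06976744186045 292.1162790697674
scene box top z 0.11151378363443815
scene rot 0.046 96 [ 0.5079 -0.3604  0.0515] (506.38861083984375, -362.2481384277344) 23.918916702270508
scene rot 0.02 574 [ 0.5044 -0.3802  0.0317] (497.0263977050781, -404.79425048828125) 90.7431869506836
```

```bash
cat > m.py <<'E'
from h import *
np.set_printoptions(linewidth=220,precision=4,suppress=True)
for n,rk,rs,rr in(('top',(200,192),(327,184),(440,192)),('scene',(422,292),(303,207),(230,163))):
    F=[arm.camera(n) for _ in range(9)]
    g=np.mean([cv2.cvtColor(f[0],cv2.COLOR_RGB2GRAY).astype(float) for f in F],0)
    D=np.median([f[1] for f in F],0); np.savez(n+'1.npz',g=g,D=D)
    # key
    u,v=rk;m=(g<90).astype(np.uint8);k,lab,st,ce=cv2.connectedComponentsWithStats(m)
    i=min(range(1,k),key=lambda i:np.hypot(*(ce[i]-rk))+(st[i,4]<15)*999)
    yy,xx=np.nonzero(lab==i)
    W=np.array([onz(n,a,b,.008) for a,b in zip(xx,yy)])[:,:2]
    e,V=np.linalg.eigh(np.cov(W.T));c=W.mean(0)
    print(n,'key',len(W),ce[i],c,'ang',np.degrees(np.arctan2(V[1,1],V[0,1])),'ext',np.sqrt(12*e)*1e3,'rect',cv2.minAreaRect((W*1e3).astype(np.float32)))
    # chamber
    P=cloud(n,D,rs[0],rs[1],40);h=(P[...,2]<.1065).astype(np.uint8)
    k,lab,st,ce=cv2.connectedComponentsWithStats(h);i=lab[40,40+12];hole=cv2.morphologyEx((lab==i).astype(np.uint8),cv2.MORPH_CLOSE,np.ones((9,9)))
    ct=max(cv2.findContours(hole,0,cv2.CHAIN_APPROX_NONE)[0],key=len)
    w=np.array([onz(n,p[0][0]+rs[0]-40,p[0][1]+rs[1]-40,.11)[:2] for p in ct])*1e3
    print(n,'chamber',len(ct),cv2.fitEllipse(w.astype(np.float32)))
    # tip
    P=cloud(n,D,rs[0],rs[1],12);z=P[...,2];m=(z>.098)&(z<.112);Q=P[m];print(n,'tip',m.sum(),Q.mean(0),cv2.minEnclosingCircle((Q[:,:2]*1e3).astype(np.float32)))
    if n=='top':
        m=(z>.082)&(z<.097)
        yy,xx=np.nonzero(m);sel=(abs(xx-12)<=3)&(abs(yy-10)<=4);W=np.array([onz(n,a+rs[0]-12,b+rs[1]-12,.09)[:2] for a,b in zip(xx[sel],yy[sel])])
        e,V=np.linalg.eigh(np.cov(W.T));print('slot',W.mean(0),np.degrees(np.arctan2(V[1,1],V[0,1])),np.sqrt(12*e)*1e3)
    # rotor
    P=cloud(n,D,rr[0],rr[1],30);z=P[...,2];m=((z>.0445)&(z<.058)).astype(np.uint8)
    k,lab,st,ce=cv2.connectedComponentsWithStats(m);i=1+np.argmax(st[1:,4]);m=(lab==i).astype(np.uint8)
    ct=max(cv2.findContours(m,0,cv2.CHAIN_APPROX_NONE)[0],key=len)
    w=np.array([onz(n,p[0][0]+rr[0]-30,p[0][1]+rr[1]-30,.05)[:2] for p in ct])*1e3
    print(n,'collar',cv2.fitEllipse(w.astype(np.float32)),cv2.minEnclosingCircle(w.astype(np.float32)))
    f=np.zeros_like(m);cv2.drawContours(f,[ct],-1,1,-1);hm=(f==1)&(m==0);yy,xx=np.nonzero(hm)
    W=np.array([onz(n,a+rr[0]-30,b+rr[1]-30,.05)[:2] for a,b in zip(xx,yy)])
    e,V=np.linalg.eigh(np.cov(W.T));print(n,'bore',len(W),W.mean(0),np.degrees(np.arctan2(V[1,1],V[0,1])),np.sqrt(e)*1e3)
    if n=='top':print('\n'.join(''.join('#' if a else '.' for a in r) for r in m[12:48,12:48]))
E
python3 m.py
python3 - <<'E'
import numpy as np,cv2
T=[]
for n,u,v,w in(('top',327,184,9),('top',438,190,12),('scene',303,205,12)):
    g=np.load(''+n+'1.npz')['g'];c=g[v-w:v+w,u-w:u+w];c=np.clip((c-40)*255/110,0,255).astype(np.uint8)
    T.append(cv2.resize(c,(264,264),interpolation=cv2.INTER_NEAREST))
cv2.imwrite('pics/c2.png',np.hstack(T))
E
```

```text
top key 38 [200.1053 192.1316] [0.5123 0.3665] ang 113.42143177535996 ext [ 9.8873 35.8766] rect ((512.416015625, 365.87841796875), (9.732306480407715, 36.468318939208984), 26.860891342163086)
top chamber 135 ((527.81640625, -18.898929595947266), (132.32742309570312, 132.88381958007812), 107.9725570678711)
top tip 32 [ 0.5276 -0.0184  0.1047] ((527.9999389648438, -18.849233627319336), 11.858591079711914)
slot [ 0.5273 -0.0195] -177.30631071001355 [11.0631 24.3935]
top collar ((507.6806945800781, -359.218505859375), (42.6674919128418, 44.92073440551758), 5.9542388916015625) ((507.10736083984375, -359.24169921875), 22.992311477661133)
top bore 71 [ 0.5079 -0.3593] 148.5660877192386 [5.7826 8.9198]
....................................
....................................
....................................
....................................
....................................
....................................
....................................
....................................
....................................
....................................
..................######.
[... 892 characters left out ...]
.......
....................................
scene key 50 [421.98 292.02] [0.5133 0.3645] ang 111.58960968163251 ext [10.7815 35.2287] rect ((513.6068725585938, 364.4732360839844), (10.894716262817383, 35.80458450317383), 23.056793212890625)
scene chamber 119 ((527.7849731445312, -20.12697410583496), (128.88966369628906, 132.3367919921875), 33.33124542236328)
scene tip 80 [0.5548 0.0023 0.1079] ((557.1644287109375, 1.205745816230774), 48.717735290527344)
scene collar ((506.55712890625, -361.2760009765625), (44.36579895019531, 49.49619674682617), 154.72882080078125) ((506.5577087402344, -361.1463317871094), 25.866819381713867)
scene bore 18 [ 0.5068 -0.3623] 130.81602409997348 [3.8135 5.9123]
```

View pics/c2.png

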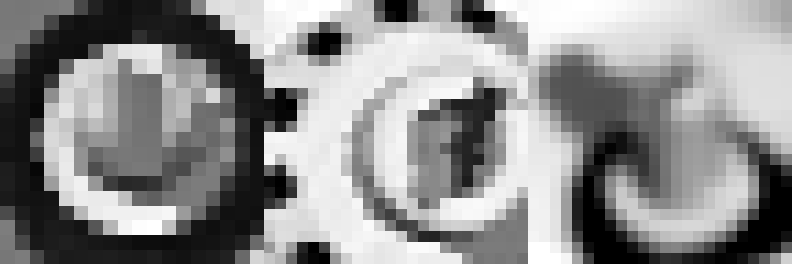

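The crops show the slot running almost vertical in the top image (columns 326–328), with the rotor's keyways from lower left to upper right.

Estimates:

| Item | Position (m) | Yaw |
|---|---|---|
| Key | (0.5128, 0.3655) | 112.5° |
| Spindle axis | (0.5278, -0.0193) | slot about 0–2° |
| Rotor | (0.507, -0.360) | keyways about 148° |

Now I'll move over the key.

```bash
cat > to.py <<'E'
import sys
from h import *
from scipy.spatial.transform import Rotation as Ro
# usage: to.py x y z yaw_of_jaw_deg -> total tool-frame travel (mm) if travelled first, twist (deg)
x,y,z,a=map(float,sys.argv[1:5]);s=arm.get_state();R=np.array(s['tool_rot']);p=np.array(s['eef_pos'])
a=np.radians(a);X=np.array([0,0,-1.]);Z=np.array([np.cos(a),np.sin(a),0]);T=np.column_stack([X,np.cross(Z,X),Z])
print('travel before twist',(R.T@(np.array([x,y,z])-p)*1e3).round(1),'after twist',(T.T@(np.array([x,y,z])-p)*1e3).round(1),'twist',np.degrees(Ro.from_matrix(R.T@T).as_rotvec()).round(2))
print('pos',p.round(4),'F',np.round(s['contact_force'],2),'M',np.round(s['moment'],3),'w',round(s['width'],4),'t',s['clock'],'q',np.round(s['qpos'],2))
E
python3 -m inch '[{"travel":[0,38,-25],"twist":[0,0,0],"hand":1},{"travel":[0,38,-25],"twist":[0,0,0],"hand":1},{"travel":[0,38,-25],"twist":[0,0,0],"hand":1},{"travel":[0,38,-25],"twist":[0,0,0],"hand":1},{"travel":[0,38,-25],"twist":[0,0,0],"hand":1},{"travel":[0,38,-25],"twist":[0,0,0],"hand":1},{"travel":[0,38,-25],"twist":[0,0,0],"hand":1},{"travel":[0,38,-25],"twist":[0,0,0],"hand":1},{"travel":[0,38,-25],"twist":[0,0,0],"hand":1},{"travel":[0,38,-25],"twist":[0,0,0],"hand":1}]'
python3 -m inch '[{"travel":[0,38,-25],"twist":[0,0,0],"hand":1},{"travel":[0,38,-25],"twist":[0,0,0],"hand":1},{"travel":[0,38,-25],"twist":[0,0,0],"hand":1},{"travel":[0,7,-46],"twist":[0,0,0],"hand":1},{"travel":[0,7,-46],"twist":[0,0,0],"hand":1},{"travel":[0,7,-46],"twist":[0,0,0],"hand":1},{"travel":[0,7,-46],"twist":[0,0,0],"hand":1},{"travel":[0,7,-46],"twist":[0,0,0],"hand":1},{"travel":[0,7,-46],"twist":[0,0,0],"hand":1},{"travel":[0,7,-46],"twist":[0,0,0],"hand":1}]'
python3 to.py .5128 .3655 .12 -67.5
```

```text
clock: 2.0
eef_pos: [0.4658, -0.296, 0.2487]
tool_rot: [[0.001, 0.971, 0.239], [-0.001, 0.239, -0.971], [-1.0, 0.0, 0.001]]
contact_force: [1.1, -0.2, 0.1]
width: 0.0851
clock: 3.0
eef_pos: [0.5276, 0.1288, 0.2486]
tool_rot: [[0.001, 0.971, 0.239], [-0.0, 0.239, -0.971], [-1.0, 0.001, 0.0]]
contact_force: [0.6, 0.0, 0.3]
width: 0.0856
travel before twist [ 128.6   42.1 -233.5] after twist [ 128.6   76.9 -224.4] twist [-8.67  0.03 -0.05]
pos [0.5276 0.1288 0.2486] F [0.55 0.04 0.34] M [ 0.003 -0.057 -0.006] w 0.0856 t 3.0 q [ 0.07  0.23 -0.46  1.78  0.11  1.15 -1.75]
```

```bash

python3 -m inch '[{"travel":[0,8,-45],"twist":[0,0,0],"hand":1},{"travel":[0,8,-45],"twist":[0,0,0],"hand":1},{"travel":[0,8,-45],"twist":[0,0,0],"hand":1},{"travel":[10,5,-30],"twist":[-2,0,0],"hand":1},{"travel":[25,0,0],"twist":[-6,0,0],"hand":1},{"travel":[30,0,0],"twist":[0,0,0],"hand":1},{"travel":[30,0,0],"twist":[0,0,0],"hand":1},{"travel":[20,0,0],"twist":[0,0,0],"hand":1},{"travel":[0,0,0],"twist":[0,0,0],"hand":1},{"travel":[0,0,0],"twist":[0,0,0],"hand":1}]'
python3 to.py .5128 .3655 .08 -67.5
```

```text
clock: 4.0
eef_pos: [0.5168, 0.2944, 0.1337]
tool_rot: [[0.0, 0.928, 0.372], [0.0, 0.372, -0.928], [-1.0, 0.0, -0.0]]
contact_force: [0.1, -0.3, -0.0]
width: 0.0854
travel before twist [ 53.7  22.7 -67.5] after twist [ 53.7  23.5 -67.2] twist [-0.65 -0.   -0.01]
pos [0.5168 0.2944 0.1337] F [ 0.07 -0.26 -0.01] M [ 0.02  -0.03   0.032] w 0.0854 t 4.0 q [-0.18  0.45 -0.53  1.78  0.27  0.98 -2.  ]
```

```bash

python3 -m inch '[{"travel":[0,12,-34],"twist":[-0.65,0,0],"hand":1},{"travel":[0,11.5,-33.2],"twist":[0,0,0],"hand":1},{"travel":[30,0,0],"twist":[0,0,0],"hand":1},{"travel":[30,0,0],"twist":[0,0,0],"hand":0.8},{"travel":[30,0,0],"twist":[0,0,0],"hand":0.7},{"travel":[0,0,0],"twist":[0,0,0],"hand":0.65},{"travel":[0,0,0],"twist":[0,0,0],"hand":0.65},{"travel":[0,0,0],"twist":[0,0,0],"hand":0.65}]'
python3 to.py .5128 .3655 .019 -67.5
python3 - <<'E'
from h import *
T=[]
for n,u,v in(('top',200,192),('scene',422,292)):
    p,_=arm.camera(n);T.append(crop(p,u,v,30,6.5))
cv2.imwrite('pics/k1.png',np.hstack(T))
E
```

```text
clock: 4.8
eef_pos: [0.5146, 0.3667, 0.046]
tool_rot: [[0.004, 0.924, 0.383], [0.003, 0.383, -0.924], [-1.0, 0.005, -0.001]]
contact_force: [0.2, -0.0, 0.3]
width: 0.055
travel before twist [27.  -2.2  0.5] after twist [27.  -2.1  0.5] twist [-0.01 -0.07 -0.26]
pos [0.5146 0.3667 0.046 ] F [ 0.24 -0.03  0.28] M [0.026 0.038 0.013] w 0.055 t 4.8 q [-0.33  0.62 -0.49  1.75  0.37  0.86 -2.16]
```

View pics/k1.png

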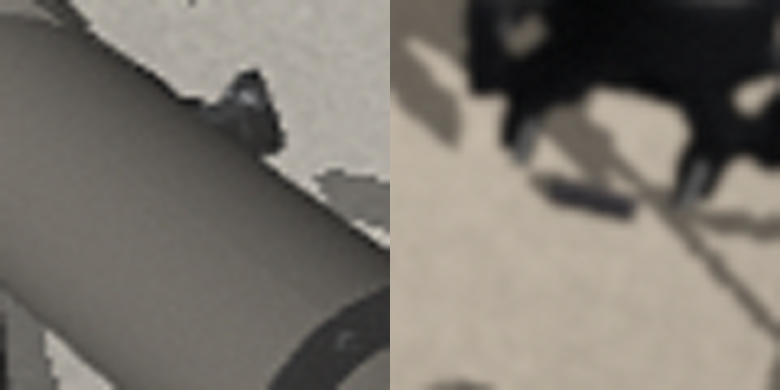

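In the scene crop the fingers straddle the key, one at each end. I'll descend and close.

```bash

python3 -m inch '[{"travel":[9,-1,0],"twist":[0,0,0],"hand":0.65},{"travel":[9,-0.8,0],"twist":[0,0,0],"hand":0.65},{"travel":[6,0,0],"twist":[0,0,0],"hand":0.65},{"travel":[3,0,0],"twist":[0,0,0],"hand":0.65},{"travel":[0,0,0],"twist":[0,0,0],"hand":0.65},{"travel":[0,0,0],"twist":[0,0,0],"hand":0.65}]'
python3 to.py .5128 .3655 .019 -67.5
```

```text
clock: 5.5
eef_pos: [0.5113, 0.3648, 0.0162]
tool_rot: [[-0.0, 0.924, 0.383], [-0.0, 0.383, -0.924], [-1.0, -0.0, -0.0]]
contact_force: [-0.1, -0.3, -0.3]
width: 0.0556
travel before twist [-2.8  1.7 -0.1] after twist [-2.8  1.7 -0.1] twist [ 0.01 -0.    0.01]
pos [0.5113 0.3648 0.0162] F [-0.14 -0.28 -0.34] M [ 0.013 -0.02   0.011] w 0.0556 t 5.5 q [-0.34  0.65 -0.47  1.77  0.39  0.82 -2.18]
```

```bash

python3 -m inch '[{"travel":[-2.8,1.7,0],"twist":[0,0,0],"hand":0.65},{"travel":[0,0,0],"twist":[0,0,0],"hand":0.55},{"travel":[0,0,0],"twist":[0,0,0],"hand":0.4},{"travel":[0,0,0],"twist":[0,0,0],"hand":0.2},{"travel":[0,0,0],"twist":[0,0,0],"hand":0.2},{"travel":[0,0,0],"twist":[0,0,0],"hand":0.2},{"travel":[0,0,0],"twist":[0,0,0],"hand":0.2}]'
python3 to.py .5128 .3655 .019 -67.5
```

```text
clock: 6.2
eef_pos: [0.5132, 0.3656, 0.0199]
tool_rot: [[0.001, 0.924, 0.383], [0.0, 0.383, -0.924], [-1.0, 0.001, 0.0]]
contact_force: [-0.9, -1.0, 6.1]
width: 0.031
travel before twist [ 0.9 -0.4 -0.1] after twist [ 0.9 -0.4 -0.1] twist [ 0.01  0.   -0.06]
pos [0.5132 0.3656 0.0199] F [-0.9  -1.04  6.14] M [-0.199  0.151 -0.004] w 0.031 t 6.2 q [-0.34  0.65 -0.47  1.76  0.39  0.82 -2.17]
```

```bash

python3 -m inch '[{"travel":[-5,0,0],"twist":[0,0,0],"hand":0.2},{"travel":[-15,0,0],"twist":[0,0,0],"hand":0.2},{"travel":[-30,0,0],"twist":[0,0,0],"hand":0.2},{"travel":[-40,0,0],"twist":[0,0,0],"hand":0.2},{"travel":[-30,0,0],"twist":[0,0,0],"hand":0.2},{"travel":[0,0,0],"twist":[0,0,0],"hand":0.2}]'
python3 to.py .5278 -.0193 .16 1
python3 - <<'E'
from h import *
p,_=arm.camera('scene');s=arm.get_state();u,v=proj('scene',s['eef_pos']).astype(int);print(u,v,proj('scene',np.array(s['eef_pos'])-[0,0,.017]))
cv2.imwrite('pics/k2.png',crop(p,u,v,24,12))
E
```

```text
clock: 6.8
eef_pos: [0.5153, 0.368, 0.1452]
tool_rot: [[0.008, 0.924, 0.383], [0.006, 0.383, -0.924], [-1.0, 0.01, -0.003]]
contact_force: [0.6, -0.0, 1.0]
width: 0.0306
travel before twist [ -17.1 -136.5  362.5] after twist [ -14.8 -387.4    5.7] twist [-68.49   0.22  -0.6 ]
pos [0.5153 0.368  0.1452] F [ 0.59 -0.02  1.01] M [ 0.027 -0.029 -0.025] w 0.0306 t 6.8 q [-0.29  0.5  -0.54  1.68  0.29  1.03 -2.1 ]
434 264 [432.4485364  268.68839795]
```

View pics/k2.png

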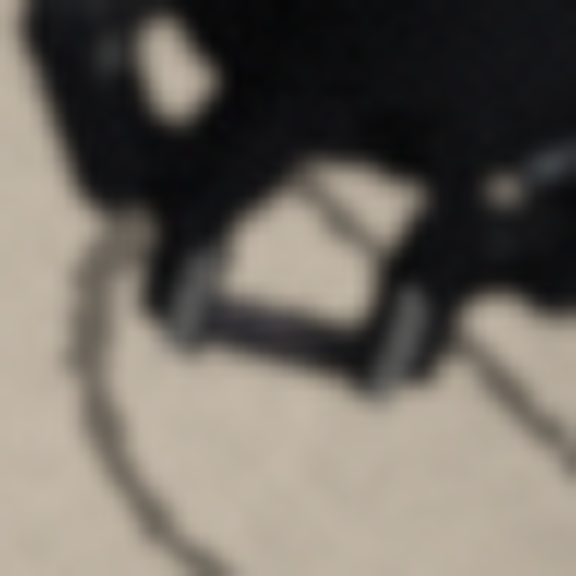

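The key is held level between the fingertips at about (432,268). Next I'll turn it and carry it over the spindle.

```bash

python3 -m inch '[{"travel":[-10,0,0],"twist":[-8.5,0,0],"hand":0.2},{"travel":[-10,0,0],"twist":[-8.5,0,0],"hand":0.2},{"travel":[-5,0,0],"twist":[-8.5,0,0],"hand":0.2},{"travel":[0,0,0],"twist":[-8.5,0,0],"hand":0.2},{"travel":[0,0,0],"twist":[-8.5,0,0],"hand":0.2},{"travel":[0,0,0],"twist":[-8.5,0,0],"hand":0.2},{"travel":[0,0,0],"twist":[-8.5,0,0],"hand":0.2},{"travel":[0,0,0],"twist":[-8.5,0,0],"hand":0.2},{"travel":[0,0,0],"twist":[0,0,0],"hand":0.2},{"travel":[0,0,0],"twist":[0,0,0],"hand":0.2}]'
python3 -m inch '[{"travel":[0,-45,0],"twist":[0,0,0],"hand":0.2},{"travel":[0,-45,0],"twist":[0,0,0],"hand":0.2},{"travel":[0,-45,0],"twist":[0,0,0],"hand":0.2},{"travel":[0,-45,0],"twist":[0,0,0],"hand":0.2},{"travel":[0,-45,0],"twist":[0,0,0],"hand":0.2},{"travel":[0,-45,0],"twist":[0,0,0],"hand":0.2},{"travel":[0,-45,0],"twist":[0,0,0],"hand":0.2},{"travel":[0,-45,0],"twist":[0,0,0],"hand":0.2},{"travel":[0,-20,0],"twist":[0,0,0],"hand":0.2},{"travel":[0,0,0],"twist":[0,0,0],"hand":0.2}]'
python3 -m inch '[{"travel":[0,0,0],"twist":[0,0,0],"hand":0.2},{"travel":[0,0,0],"twist":[0,0,0],"hand":0.2}]'
python3 to.py .5278 -.0193 .14 1
```

```text
clock: 7.85
eef_pos: [0.5124, 0.3648, 0.1632]
tool_rot: [[-0.002, -0.006, 1.0], [-0.001, 1.0, 0.006], [-1.0, -0.001, -0.002]]
contact_force: [-0.2, -0.6, -1.2]
width: 0.0307
clock: 8.85
eef_pos: [0.5158, -0.0194, 0.1636]
tool_rot: [[-0.001, 0.001, 1.0], [-0.002, 1.0, -0.001], [-1.0, -0.002, -0.001]]
contact_force: [0.2, 0.5, 0.4]
width: 0.0305
clock: 9.05
eef_pos: [0.5162, -0.0128, 0.1642]
tool_rot: [[0.0, -0.011, 1.0], [0.001, 1.0, 0.011], [-1.0, 0.001, 0.0]]
contact_force: [0.2, 0.5, 0.0]
width: 0.0304
travel before twist [24.2 -6.6 11.6] after twist [24.2 -6.7 11.5] twist [-0.39  0.02 -0.04]
pos [ 0.5162 -0.0128  0.1642] F [0.22 0.49 0.  ] M [-0.027 -0.022 -0.027] w 0.0304 t 9.05 q [ 0.6   0.32 -0.79  1.93  0.27  0.99 -0.3 ]
```

```bash

python3 -m inch '[{"travel":[0,-4,6],"twist":[-0.4,0,0],"hand":0.2},{"travel":[8,-2.6,5.6],"twist":[0,0,0],"hand":0.2},{"travel":[8,0,0],"twist":[0,0,0],"hand":0.2},{"travel":[8,0,0],"twist":[0,0,0],"hand":0.2},{"travel":[0,0,0],"twist":[0,0,0],"hand":0.2},{"travel":[0,0,0],"twist":[0,0,0],"hand":0.2},{"travel":[0,0,0],"twist":[0,0,0],"hand":0.2},{"travel":[0,0,0],"twist":[0,0,0],"hand":0.2}]'
python3 to.py .5278 -.0193 .127 1
python3 - <<'E'
from h import *
T=[]
for n in('scene','top'):
    p,_=arm.camera(n);u,v=proj(n,[.528,-.019,.106]).astype(int);T.append(crop(p,u,v,22,8.8))
cv2.imwrite('pics/k3.png',np.hstack(T))
E
```

```text
clock: 9.85
eef_pos: [0.5281, -0.0211, 0.1404]
tool_rot: [[0.001, -0.016, 1.0], [-0.0, 1.0, 0.016], [-1.0, -0.0, 0.001]]
contact_force: [-0.8, 0.5, -0.3]
width: 0.0308
travel before twist [13.4  1.8 -0.3] after twist [13.4  1.8 -0.3] twist [-0.09  0.04  0.02]
pos [ 0.5281 -0.0211  0.1404] F [-0.8   0.52 -0.35] M [-0.021 -0.014  0.028] w 0.0308 t 9.85 q [ 0.59  0.38 -0.76  1.93  0.32  0.96 -0.31]
```

View pics/k3.png

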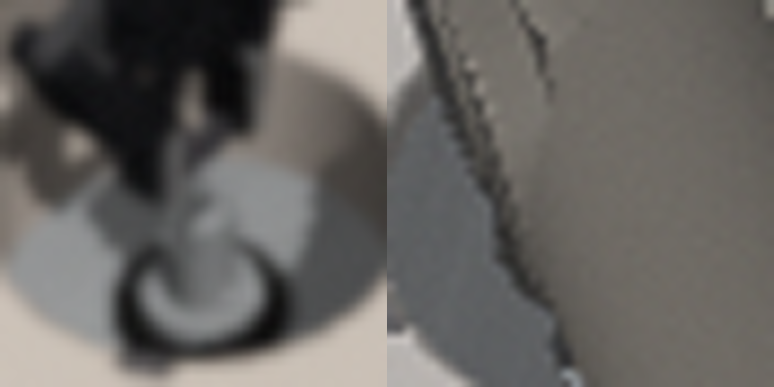

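The key hovers over the spindle. I'll correct y and feel downward.

```bash

python3 -m inch '[{"travel":[4,1.8,-0.3],"twist":[0,0,0],"hand":0.2},{"travel":[4,0,0],"twist":[0,0,0],"hand":0.2},{"travel":[2,0,0],"twist":[0,0,0],"hand":0.2},{"travel":[0,0,0],"twist":[0,0,0],"hand":0.2},{"travel":[0,0,0],"twist":[0,0,0],"hand":0.2},{"travel":[0,0,0],"twist":[0,0,0],"hand":0.2},{"travel":[0,0,0],"twist":[0,0,0],"hand":0.2}]'
python3 to.py .5278 -.0193 .126 1
python3 -m inch '[{"travel":[1,0,0],"twist":[0,0,0],"hand":0.2},{"travel":[1,0,0],"twist":[0,0,0],"hand":0.2},{"travel":[1,0,0],"twist":[0,0,0],"hand":0.2},{"travel":[1,0,0],"twist":[0,0,0],"hand":0.2},{"travel":[1,0,0],"twist":[0,0,0],"hand":0.2},{"travel":[0,0,0],"twist":[0,0,0],"hand":0.2},{"travel":[0,0,0],"twist":[0,0,0],"hand":0.2}]'
python3 to.py .5278 -.0193 .124 1
```

```text
clock: 10.65
eef_pos: [0.5277, -0.0193, 0.1302]
tool_rot: [[0.0, -0.016, 1.0], [-0.0, 1.0, 0.016], [-1.0, -0.0, 0.0]]
contact_force: [-0.1, -0.7, 0.2]
width: 0.0303
travel before twist [4.2 0.  0.1] after twist [4.2 0.  0.1] twist [-0.09  0.02  0.01]
pos [ 0.5277 -0.0193  0.1302] F [-0.14 -0.66  0.2 ] M [-0.021 -0.042  0.001] w 0.0303 t 10.65 q [ 0.58  0.39 -0.76  1.94  0.33  0.94 -0.33]
clock: 11.35
eef_pos: [0.5275, -0.0194, 0.125]
tool_rot: [[-0.0, -0.016, 1.0], [-0.0, 1.0, 0.016], [-1.0, -0.0, -0.0]]
contact_force: [0.0, 0.1, -0.2]
width: 0.0305
travel before twist [1.  0.  0.3] after twist [1.  0.  0.3] twist [-0.09 -0.01  0.01]
pos [ 0.5275 -0.0194  0.125 ] F [ 0.05  0.15 -0.17] M [ 0.004  0.033 -0.059] w 0.0305 t 11.35 q [ 0.57  0.4  -0.76  1.94  0.34  0.93 -0.33]
```

```bash

python3 -m inch '[{"travel":[1,0,0],"twist":[0,0,0],"hand":0.2},{"travel":[1,0,0],"twist":[0,0,0],"hand":0.2},{"travel":[1,0,0],"twist":[0,0,0],"hand":0.2},{"travel":[0,0,0],"twist":[0,0,0],"hand":0.2},{"travel":[0,0,0],"twist":[0,0,0],"hand":0.2}]'
python3 to.py .5278 -.0193 .122 1
```

```text
clock: 11.85
eef_pos: [0.5275, -0.0194, 0.122]
tool_rot: [[-0.0, -0.016, 1.0], [-0.0, 1.0, 0.016], [-1.0, -0.0, -0.0]]
contact_force: [0.6, -0.1, 0.5]
width: 0.0305
travel before twist [0.  0.1 0.3] after twist [0.  0.1 0.3] twist [-0.09 -0.    0.01]
pos [ 0.5275 -0.0194  0.122 ] F [ 0.55 -0.08  0.54] M [0.002 0.003 0.034] w 0.0305 t 11.85 q [ 0.57  0.4  -0.75  1.94  0.34  0.93 -0.33]
```

No resistance, so the key appears to be entering the slot. I'll continue.

```bash

python3 -m inch '[{"travel":[1,0,0],"twist":[0,0,0],"hand":0.2},{"travel":[1,0,0],"twist":[0,0,0],"hand":0.2},{"travel":[1,0,0],"twist":[0,0,0],"hand":0.2},{"travel":[0,0,0],"twist":[0,0,0],"hand":0.2},{"travel":[0,0,0],"twist":[0,0,0],"hand":0.2}]'
python3 to.py .5278 -.0193 .119 1
python3 -m inch '[{"travel":[1,0,0],"twist":[0,0,0],"hand":0.2},{"travel":[1,0,0],"twist":[0,0,0],"hand":0.2},{"travel":[1,0,0],"twist":[0,0,0],"hand":0.2},{"travel":[0,0,0],"twist":[0,0,0],"hand":0.2},{"travel":[0,0,0],"twist":[0,0,0],"hand":0.2}]'
python3 to.py .5278 -.0193 .116 1
```

```text
clock: 12.35
eef_pos: [0.5275, -0.0193, 0.119]
tool_rot: [[-0.0, -0.016, 1.0], [-0.0, 1.0, 0.016], [-1.0, -0.0, -0.0]]
contact_force: [0.1, 0.1, -0.5]
width: 0.0306
travel before twist [0.  0.  0.3] after twist [0.  0.  0.3] twist [-0.09 -0.    0.01]
pos [ 0.5275 -0.0193  0.119 ] F [ 0.12  0.14 -0.54] M [-0.054  0.017 -0.01 ] w 0.0306 t 12.35 q [ 0.57  0.41 -0.75  1.95  0.35  0.92 -0.34]
clock: 12.85
eef_pos: [0.5275, -0.0194, 0.116]
tool_rot: [[-0.0, -0.016, 1.0], [-0.0, 1.0, 0.016], [-1.0, -0.0, -0.0]]
contact_force: [-1.0, 0.1, -0.9]
width: 0.0309
travel before twist [0.  0.1 0.3] after twist [0.  0.  0.3] twist [-0.09 -0.01  0.01]
pos [ 0.5275 -0.0194  0.116 ] F [-1.04  0.09 -0.92] M [-0.033  0.01   0.044] w 0.0309 t 12.85 q [ 0.57  0.41 -0.75  1.95  0.35  0.91 -0.34]
```

```bash

python3 -m inch '[{"travel":[1,0,0],"twist":[0,0,0],"hand":0.2},{"travel":[1,0,0],"twist":[0,0,0],"hand":0.2},{"travel":[1,0,0],"twist":[0,0,0],"hand":0.2},{"travel":[1,0,0],"twist":[0,0,0],"hand":0.2},{"travel":[0,0,0],"twist":[0,0,0],"hand":0.2},{"travel":[0,0,0],"twist":[0,0,0],"hand":0.2}]'
python3 -m inch '[{"travel":[1,0,0],"twist":[0,0,0],"hand":0.2},{"travel":[1,0,0],"twist":[0,0,0],"hand":0.2},{"travel":[0,0,0],"twist":[0,0,0],"hand":0.2},{"travel":[0,0,0],"twist":[0,0,0],"hand":0.2}]'
python3 to.py .5278 -.0193 .109 1
```

```text
clock: 13.45
eef_pos: [0.5275, -0.0193, 0.112]
tool_rot: [[-0.0, -0.016, 1.0], [-0.0, 1.0, 0.016], [-1.0, -0.0, -0.0]]
contact_force: [0.6, -0.3, -0.2]
width: 0.0308
clock: 13.85
eef_pos: [0.5275, -0.0193, 0.1101]
tool_rot: [[-0.0, -0.016, 1.0], [-0.0, 1.0, 0.016], [-1.0, -0.0, -0.0]]
contact_force: [-0.5, -1.1, 0.3]
width: 0.0308
travel before twist [1.1 0.  0.3] after twist [1.1 0.  0.3] twist [-0.1 -0.   0. ]
pos [ 0.5275 -0.0193  0.1101] F [-0.48 -1.06  0.26] M [ 0.026  0.002 -0.006] w 0.0308 t 13.85 q [ 0.56  0.42 -0.74  1.95  0.36  0.9  -0.35]
```

```bash

python3 -m inch '[{"travel":[0.8,0,0],"twist":[0,0,0],"hand":0.2},{"travel":[0,0,0],"twist":[0,0,0],"hand":0.2},{"travel":[0,0,0],"twist":[0,0,0],"hand":0.2}]'
python3 -m inch '[{"travel":[0.8,0,0],"twist":[0,0,0],"hand":0.2},{"travel":[0,0,0],"twist":[0,0,0],"hand":0.2},{"travel":[0,0,0],"twist":[0,0,0],"hand":0.2}]'
python3 to.py .5278 -.0193 .109 1
```

```text
clock: 14.15
eef_pos: [0.5276, -0.0194, 0.1094]
tool_rot: [[0.0, -0.016, 1.0], [-0.0, 1.0, 0.016], [-1.0, -0.0, 0.0]]
contact_force: [-1.4, 0.1, 1.7]
width: 0.0313
clock: 14.45
eef_pos: [0.5277, -0.0193, 0.1088]
tool_rot: [[0.0, -0.016, 1.0], [-0.0, 1.0, 0.016], [-1.0, -0.0, 0.0]]
contact_force: [-1.7, 0.3, 4.0]
width: 0.0308
travel before twist [-0.2  0.   0.1] after twist [-0.2  0.   0.1] twist [-0.09  0.01  0.02]
pos [ 0.5277 -0.0193  0.1088] F [-1.68  0.31  4.01] M [ 0.019  0.332 -0.04 ] w 0.0308 t 14.45 q [ 0.56  0.42 -0.74  1.95  0.36  0.9  -0.35]
```

Contact at TCP 0.1095 means the key is on the slot floor (about 4 N). I'll release it and lift away.

```bash

python3 -m inch '[{"travel":[-0.5,0,0],"twist":[0,0,0],"hand":0.4},{"travel":[0,0,0],"twist":[0,0,0],"hand":0.5},{"travel":[0,0,0],"twist":[0,0,0],"hand":0.6},{"travel":[0,0,0],"twist":[0,0,0],"hand":0.6},{"travel":[0,0,0],"twist":[0,0,0],"hand":0.6}]'
python3 to.py .5278 -.0193 .109 1
python3 -m inch '[{"travel":[-5,0,0],"twist":[0,0,0],"hand":0.6},{"travel":[-15,0,0],"twist":[0,0,0],"hand":0.6},{"travel":[-30,0,0],"twist":[0,0,0],"hand":0.6},{"travel":[-40,0,0],"twist":[0,0,0],"hand":0.7},{"travel":[0,-35,-20],"twist":[4,0,0],"hand":0.9},{"travel":[0,-40,-10],"twist":[8,0,0],"hand":1},{"travel":[0,-40,-10],"twist":[8,0,0],"hand":1},{"travel":[0,-40,-10],"twist":[7,0,0],"hand":1},{"travel":[0,-40,0],"twist":[6,0,0],"hand":1},{"travel":[0,0,0],"twist":[0,0,0],"hand":1}]'
python3 to.py .507 -.360 .12 -32.5
python3 - <<'E'
from h import *
T=[]
for n in('scene','top'):
    p,_=arm.camera(n);u,v=proj(n,[.528,-.019,.1]).astype(int);T.append(crop(p,u,v,16,24))
cv2.imwrite('pics/k4.png',np.hstack(T))
E
```

```text
clock: 14.95
eef_pos: [0.5275, -0.0193, 0.1089]
tool_rot: [[-0.0, -0.016, 1.0], [-0.0, 1.0, 0.016], [-1.0, -0.0, -0.0]]
contact_force: [-0.5, -0.7, 0.5]
width: 0.0511
travel before twist [-0.1  0.   0.3] after twist [-0.1  0.   0.3] twist [-0.09 -0.01  0.  ]
pos [ 0.5275 -0.0193  0.1089] F [-0.53 -0.67  0.5 ] M [-0.005 -0.052 -0.027] w 0.0511 t 14.95 q [ 0.56  0.42 -0.74  1.95  0.36  0.9  -0.35]
clock: 15.95
eef_pos: [0.4355, -0.2077, 0.1999]
tool_rot: [[-0.001, 0.541, 0.841], [-0.004, 0.841, -0.541], [-1.0, -0.004, 0.001]]
contact_force: [0.3, -0.7, -0.7]
width: 0.0854
travel before twist [ 80.4 -89.2 142.4] after twist [ 79.9 -90.1 142.2] twist [-0.22  0.07  0.2 ]
pos [ 0.4355 -0.2077  0.1999] F [ 0.3  -0.71 -0.74] M [ 0.035  0.047 -0.009] w 0.0854 t 15.95 q [ 0.91  0.18 -0.61  1.97  0.12  1.03 -0.34]
```

View pics/k4.png

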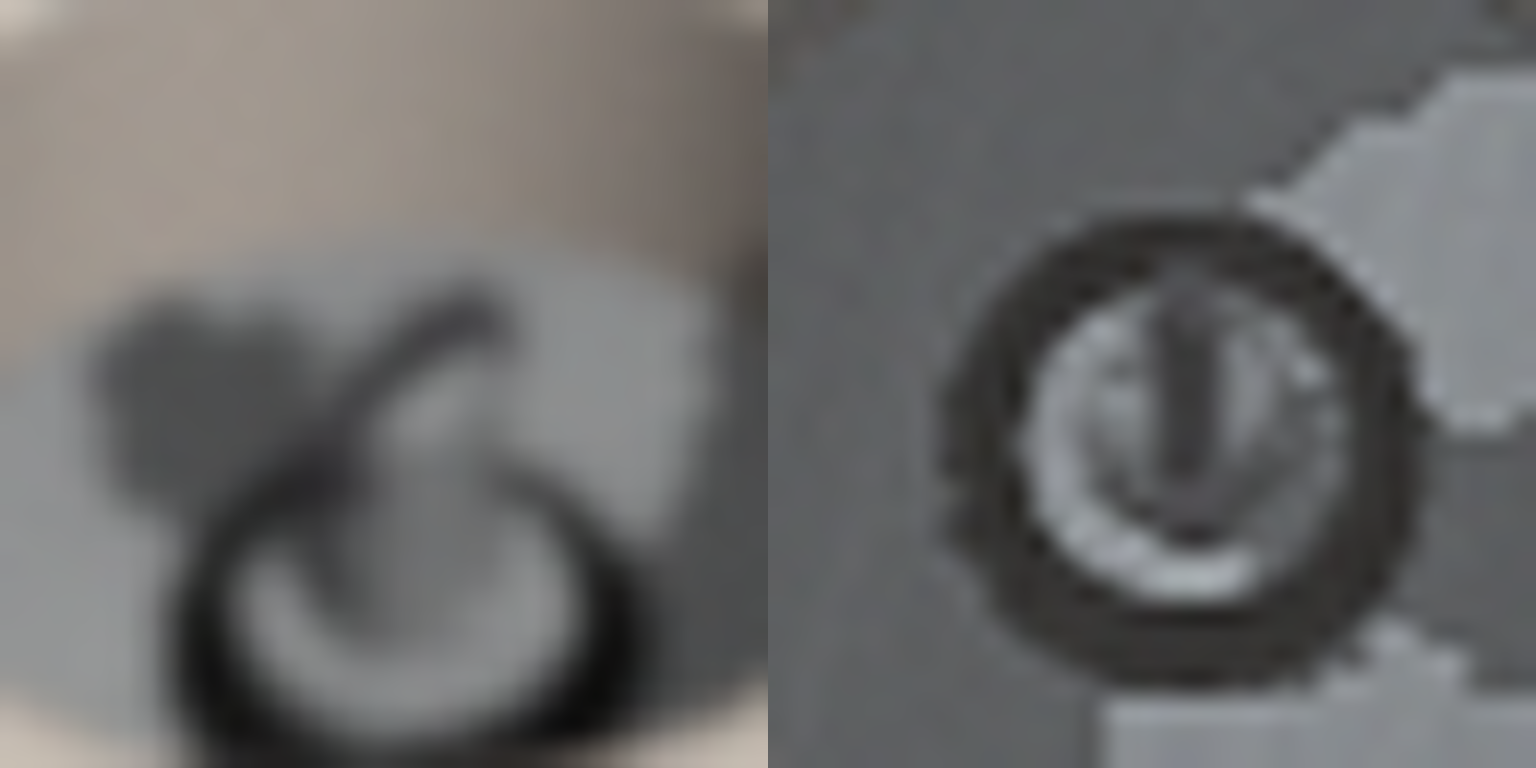

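The key lies along the slot: in the top crop it is the dark bar at x≈1190, y 270–490. I'll move over the rotor and refine its yaw from the ring of holes.

```bash

python3 -m inch '[{"travel":[0,-22,35],"twist":[-0.2,0,0],"hand":1},{"travel":[0,-22,35],"twist":[0,0,0],"hand":1},{"travel":[20,-22,35],"twist":[0,0,0],"hand":1},{"travel":[30,-23,37],"twist":[0,0,0],"hand":1},{"travel":[30,0,0],"twist":[0,0,0],"hand":1},{"travel":[0,0,0],"twist":[0,0,0],"hand":1},{"travel":[0,0,0],"twist":[0,0,0],"hand":1},{"travel":[0,0,0],"twist":[0,0,0],"hand":1},{"travel":[0,0,0],"twist":[0,0,0],"hand":1}]'
python3 - <<'E'
from h import *
g=np.load('top1.npz')['g'];u0,v0=440,192;w=26
s=g[v0-w:v0+w,u0-w:u0+w].astype(np.float32);B=6
S=cv2.resize(s,None,fx=B,fy=B,interpolation=cv2.INTER_CUBIC);m=(S<85).astype(np.uint8)
k,l,st,ce=cv2.connectedComponentsWithStats(m);W=[]
for i in range(1,k):
    if 40<st[i,4]<700:
        p=(ce[i]+.5)/B-.5+[u0-w,v0-w];X=onz('top',*p,.022)[:2]*1e3;r=X-[507,-360]
        if 28<np.hypot(*r)<52: W.append(X)
W=np.array(W);c,r=cv2.minEnclosingCircle(W.astype(np.float32));e=cv2.fitEllipse(W.astype(np.float32));print(len(W),c,r,e)
a=np.degrees(np.arctan2(*(W-np.array(e[0])).T[::-1]));print(np.sort(a).round(1));ph=np.degrees(np.angle(np.exp(1j*np.radians(a*12)).mean()))/12;print('phase mod 30',ph)
E
python3 to.py .507 -.360 .08 -32.5
```

```text
clock: 16.95
eef_pos: [0.5121, -0.3498, 0.123]
tool_rot: [[0.003, 0.527, 0.85], [-0.002, 0.85, -0.527], [-1.0, -0.0, 0.004]]
contact_force: [-0.0, 0.3, 1.0]
width: 0.0851
13 (504.5707092285156, -359.8731384277344) 45.54247283935547 ((507.1255187988281, -359.7891845703125), (83.72525024414062, 87.97850036621094), 69.70957946777344)
[-169.4 -138.5 -108.9  -80.   -49.9  -20.4    8.6   38.5   68.8   98.6
  128.9  159.   165.1]
phase mod 30 9.964095070043019
travel before twist [ 43.1 -11.4   0.9] after twist [ 43.  -11.4   1.2] twist [0.71 0.21 0.01]
pos [ 0.5121 -0.3498  0.123 ] F [-0.03  0.27  1.01] M [-0.025 -0.019  0.002] w 0.0851 t 16.95 q [ 0.92  0.5  -0.52  1.73  0.29  0.98 -0.26]
```

The holes sit at 129°, 159° and so on, which puts the keyways midway at about 144.4°. The 148.6° bore reading is biased by the visible bore wall. I'll grip with the jaw at -35.6°.

```bash

python3 -m inch '[{"travel":[0,0,0],"twist":[3.8,0,0],"hand":1},{"travel":[15,0,0],"twist":[0,0,0],"hand":1},{"travel":[20,0,0],"twist":[0,0,0],"hand":0.85},{"travel":[15,0,0],"twist":[0,0,0],"hand":0.75},{"travel":[0,0,0],"twist":[0,0,0],"hand":0.7},{"travel":[0,0,0],"twist":[0,0,0],"hand":0.7},{"travel":[0,0,0],"twist":[0,0,0],"hand":0.7},{"travel":[0,0,0],"twist":[0,0,0],"hand":0.7}]'
python3 to.py .507 -.360 .048 -35.6
```

```text
clock: 17.75
eef_pos: [0.5113, -0.3507, 0.0716]
tool_rot: [[0.001, 0.583, 0.812], [-0.001, 0.812, -0.583], [-1.0, 0.0, 0.002]]
contact_force: [-0.0, -0.3, -0.2]
width: 0.0598
travel before twist [ 23.6 -10.1   1.9] after twist [ 23.6 -10.1   1.9] twist [-0.09  0.1  -0.  ]
pos [ 0.5113 -0.3507  0.0716] F [-0.02 -0.27 -0.19] M [-0.002 -0.018  0.017] w 0.0598 t 17.75 q [ 0.89  0.56 -0.48  1.76  0.32  0.89 -0.35]
```

```bash

python3 -m inch '[{"travel":[0,-5,1],"twist":[0,0,0],"hand":0.7},{"travel":[0,-5,1],"twist":[0,0,0],"hand":0.7},{"travel":[8,0,0],"twist":[0,0,0],"hand":0.7},{"travel":[8,0,0],"twist":[0,0,0],"hand":0.7},{"travel":[5,0,0],"twist":[0,0,0],"hand":0.7},{"travel":[0,0,0],"twist":[0,0,0],"hand":0.7},{"travel":[0,0,0],"twist":[0,0,0],"hand":0.7},{"travel":[0,0,0],"twist":[0,0,0],"hand":0.7}]'
python3 to.py .507 -.360 .048 -35.6
```

```text
clock: 18.55
eef_pos: [0.5068, -0.3596, 0.0498]
tool_rot: [[0.0, 0.583, 0.812], [-0.0, 0.812, -0.583], [-1.0, 0.0, 0.0]]
contact_force: [-0.2, 0.3, 0.4]
width: 0.0594
travel before twist [ 1.8 -0.2  0.4] after twist [ 1.8 -0.2  0.4] twist [-0.08  0.03 -0.01]
pos [ 0.5068 -0.3596  0.0498] F [-0.18  0.3   0.38] M [ 0.017 -0.034  0.013] w 0.0594 t 18.55 q [ 0.89  0.59 -0.46  1.77  0.34  0.86 -0.35]
```

```bash

python3 -m inch '[{"travel":[0.5,0,0],"twist":[0,0,0],"hand":0.6},{"travel":[0,0,0],"twist":[0,0,0],"hand":0.5},{"travel":[0,0,0],"twist":[0,0,0],"hand":0.3},{"travel":[0,0,0],"twist":[0,0,0],"hand":0.3},{"travel":[0,0,0],"twist":[0,0,0],"hand":0.3},{"travel":[0,0,0],"twist":[0,0,0],"hand":0.3}]'
python3 to.py .507 -.360 .048 -35.6
python3 -m inch '[{"travel":[-3,0,0],"twist":[0,0,0],"hand":0.3},{"travel":[-10,0,0],"twist":[0,0,0],"hand":0.3},{"travel":[-20,0,0],"twist":[0,0,0],"hand":0.3},{"travel":[-30,0,0],"twist":[0,0,0],"hand":0.3},{"travel":[-40,0,0],"twist":[0,0,0],"hand":0.3},{"travel":[-35,0,0],"twist":[0,0,0],"hand":0.3},{"travel":[0,0,0],"twist":[0,0,0],"hand":0.3},{"travel":[0,0,0],"twist":[0,0,0],"hand":0.3}]'
python3 to.py .5276 -.0193 .19 0.9
```

```text
clock: 19.15
eef_pos: [0.5072, -0.36, 0.0501]
tool_rot: [[0.002, 0.583, 0.812], [-0.001, 0.812, -0.583], [-1.0, -0.0, 0.002]]
contact_force: [0.0, -0.8, 6.0]
width: 0.0436
travel before twist [ 2.1 -0.1 -0.2] after twist [ 2.1 -0.1 -0.2] twist [-0.09  0.11  0.  ]
pos [ 0.5072 -0.36    0.0501] F [ 0.03 -0.83  6.02] M [ 0.002 -0.051  0.003] w 0.0436 t 19.15 q [ 0.89  0.59 -0.46  1.77  0.34  0.86 -0.35]
clock: 19.95
eef_pos: [0.506, -0.3595, 0.1873]
tool_rot: [[-0.0, 0.583, 0.812], [-0.0, 0.812, -0.583], [-1.0, -0.0, -0.0]]
contact_force: [-0.5, 0.2, -4.3]
width: 0.0436
travel before twist [  -2.8  288.8 -180.9] after twist [ -2.7 339.8  26.9] twist [-3.659e+01 -1.000e-02  2.000e-02]
pos [ 0.506  -0.3595  0.1873] F [-0.51  0.17 -4.29] M [ 0.009  0.034 -0.015] w 0.0436 t 19.95 q [ 0.94  0.44 -0.52  1.67  0.24  1.1  -0.27]
```

The rotor is held (about 4.3 N). Now I'll carry it over the spindle.

```bash

python3 -m inch '[{"travel":[-6,0,0],"twist":[-7.3,0,0],"hand":0.3},{"travel":[-4,0,0],"twist":[-7.3,0,0],"hand":0.3},{"travel":[0,0,0],"twist":[-7.3,0,0],"hand":0.3},{"travel":[0,0,0],"twist":[-7.3,0,0],"hand":0.3},{"travel":[0,0,0],"twist":[-7.4,0,0],"hand":0.3},{"travel":[0,20,2],"twist":[0,0,0],"hand":0.3},{"travel":[0,40,4],"twist":[0,0,0],"hand":0.3},{"travel":[0,45,4],"twist":[0,0,0],"hand":0.3},{"travel":[0,45,4],"twist":[0,0,0],"hand":0.3},{"travel":[0,45,4],"twist":[0,0,0],"hand":0.3}]'
python3 -m inch '[{"travel":[0,45,4],"twist":[0,0,0],"hand":0.3},{"travel":[0,45,4],"twist":[0,0,0],"hand":0.3},{"travel":[0,35,0],"twist":[0,0,0],"hand":0.3},{"travel":[0,20,0],"twist":[0,0,0],"hand":0.3},{"travel":[0,0,0],"twist":[0,0,0],"hand":0.3},{"travel":[0,0,0],"twist":[0,0,0],"hand":0.3},{"travel":[0,0,0],"twist":[0,0,0],"hand":0.3},{"travel":[0,0,0],"twist":[0,0,0],"hand":0.3}]'
python3 to.py .5276 -.0193 .165 0.9
```

```text
clock: 20.95
eef_pos: [0.5196, -0.1615, 0.1952]
tool_rot: [[-0.004, -0.015, 1.0], [0.001, 1.0, 0.015], [-1.0, 0.002, -0.004]]
contact_force: [1.3, 0.1, -4.2]
width: 0.0438
clock: 21.75
eef_pos: [0.5267, -0.0207, 0.1965]
tool_rot: [[-0.001, -0.013, 1.0], [-0.0, 1.0, 0.013], [-1.0, -0.0, -0.001]]
contact_force: [-0.1, -0.3, -3.5]
width: 0.0437
travel before twist [31.5  1.4  1. ] after twist [31.5  1.4  0.9] twist [-0.15 -0.07  0.02]
pos [ 0.5267 -0.0207  0.1965] F [-0.08 -0.34 -3.47] M [ 0.013 -0.018 -0.014] w 0.0437 t 21.75 q [ 0.63  0.31 -0.8   1.87  0.25  1.07 -0.26]
```

```bash

python3 -m inch '[{"travel":[8,1.4,1],"twist":[0,0,0],"hand":0.3},{"travel":[12,0,0],"twist":[0,0,0],"hand":0.3},{"travel":[12,0,0],"twist":[0,0,0],"hand":0.3},{"travel":[0,0,0],"twist":[0,0,0],"hand":0.3},{"travel":[0,0,0],"twist":[0,0,0],"hand":0.3},{"travel":[0,0,0],"twist":[0,0,0],"hand":0.3},{"travel":[0,0,0],"twist":[0,0,0],"hand":0.3}]'
python3 to.py .5276 -.0193 .155 0.9
python3 -m inch '[{"travel":[2,0,0],"twist":[0,0,0],"hand":0.3},{"travel":[2,0,0],"twist":[0,0,0],"hand":0.3},{"travel":[2,0,0],"twist":[0,0,0],"hand":0.3},{"travel":[2,0,0],"twist":[0,0,0],"hand":0.3},{"travel":[1,0,0],"twist":[0,0,0],"hand":0.3},{"travel":[1,0,0],"twist":[0,0,0],"hand":0.3},{"travel":[0,0,0],"twist":[0,0,0],"hand":0.3},{"travel":[0,0,0],"twist":[0,0,0],"hand":0.3}]'
python3 to.py .5276 -.0193 .152 0.9
```

```text
clock: 22.45
eef_pos: [0.5285, -0.0178, 0.1656]
tool_rot: [[0.001, -0.016, 1.0], [-0.0, 1.0, 0.016], [-1.0, -0.0, 0.001]]
contact_force: [0.4, 1.0, -4.0]
width: 0.0433
travel before twist [10.6 -1.5 -1. ] after twist [10.6 -1.5 -1. ] twist [0.01 0.06 0.01]
pos [ 0.5285 -0.0178  0.1656] F [ 0.36  0.95 -4.01] M [-0.036 -0.005 -0.029] w 0.0433 t 22.45 q [ 0.61  0.35 -0.79  1.9   0.29  1.01 -0.29]
clock: 23.25
eef_pos: [0.5281, -0.0178, 0.1551]
tool_rot: [[0.0, -0.016, 1.0], [-0.0, 1.0, 0.016], [-1.0, -0.0, 0.0]]
contact_force: [0.0, -0.7, -3.7]
width: 0.0437
travel before twist [ 3.1 -1.4 -0.5] after twist [ 3.1 -1.4 -0.5] twist [0.01 0.   0.  ]
pos [ 0.5281 -0.0178  0.1551] F [ 0.02 -0.65 -3.71] M [-0.028  0.052  0.042] w 0.0437 t 23.25 q [ 0.6   0.36 -0.78  1.91  0.3   0.99 -0.3 ]
```

```bash

python3 -m inch '[{"travel":[0,-1.4,-0.5],"twist":[0,0,0],"hand":0.3},{"travel":[0,0,0],"twist":[0,0,0],"hand":0.3},{"travel":[1,0,0],"twist":[0,0,0],"hand":0.3},{"travel":[1,0,0],"twist":[0,0,0],"hand":0.3},{"travel":[1,0,0],"twist":[0,0,0],"hand":0.3},{"travel":[0,0,0],"twist":[0,0,0],"hand":0.3},{"travel":[0,0,0],"twist":[0,0,0],"hand":0.3}]'
python3 to.py .5276 -.0193 .152 0.9
python3 -m inch '[{"travel":[1,0,0],"twist":[0,0,0],"hand":0.3},{"travel":[1,0,0],"twist":[0,0,0],"hand":0.3},{"travel":[0,0,0],"twist":[0,0,0],"hand":0.3},{"travel":[0,0,0],"twist":[0,0,0],"hand":0.3}]'
python3 to.py .5276 -.0193 .150 0.9
```

```text
clock: 23.95
eef_pos: [0.5275, -0.0192, 0.152]
tool_rot: [[-0.0, -0.016, 1.0], [-0.0, 1.0, 0.016], [-1.0, -0.0, -0.0]]
contact_force: [-0.0, -0.3, -4.4]
width: 0.044
travel before twist [ 0.  -0.1  0.1] after twist [ 0.  -0.1  0.1] twist [ 0.01 -0.01  0.  ]
pos [ 0.5275 -0.0192  0.152 ] F [-0.01 -0.33 -4.4 ] M [-0.    -0.012 -0.031] w 0.044 t 23.95 q [ 0.6   0.36 -0.78  1.92  0.31  0.98 -0.3 ]
clock: 24.35
eef_pos: [0.5276, -0.0193, 0.1501]
tool_rot: [[-0.0, -0.016, 1.0], [-0.0, 1.0, 0.016], [-1.0, -0.0, -0.0]]
contact_force: [-0.3, 0.7, -3.7]
width: 0.0432
travel before twist [ 0.1 -0.   0. ] after twist [ 0.1 -0.   0. ] twist [ 0.01 -0.01  0.  ]
pos [ 0.5276 -0.0193  0.1501] F [-0.35  0.73 -3.69] M [0.039 0.004 0.032] w 0.0432 t 24.35 q [ 0.6   0.37 -0.78  1.92  0.31  0.98 -0.31]
```

Free so far. The key engages from here, so I'll go in 1 mm steps.

```bash

python3 -m inch '[{"travel":[1,0,0],"twist":[0,0,0],"hand":0.3},{"travel":[0,0,0],"twist":[0,0,0],"hand":0.3},{"travel":[0,0,0],"twist":[0,0,0],"hand":0.3}]'
python3 -m inch '[{"travel":[1,0,0],"twist":[0,0,0],"hand":0.3},{"travel":[0,0,0],"twist":[0,0,0],"hand":0.3},{"travel":[0,0,0],"twist":[0,0,0],"hand":0.3}]'
python3 to.py .5276 -.0193 .150 0.9
python3 -m inch '[{"travel":[1,0,0],"twist":[0,0,0],"hand":0.3},{"travel":[0,0,0],"twist":[0,0,0],"hand":0.3},{"travel":[0,0,0],"twist":[0,0,0],"hand":0.3}]'
python3 to.py .5276 -.0193 .150 0.9
```

```text
clock: 24.65
eef_pos: [0.5276, -0.0193, 0.1491]
tool_rot: [[-0.0, -0.016, 1.0], [-0.0, 1.0, 0.016], [-1.0, -0.0, -0.0]]
contact_force: [-0.1, -0.4, -4.1]
width: 0.0437
clock: 24.95
eef_pos: [0.5276, -0.0192, 0.1481]
tool_rot: [[-0.0, -0.016, 1.0], [-0.0, 1.0, 0.016], [-1.0, -0.0, -0.0]]
contact_force: [1.1, 1.5, -3.7]
width: 0.0437
travel before twist [-1.9 -0.1  0. ] after twist [-1.9 -0.1  0. ] twist [ 0.01 -0.    0.  ]
pos [ 0.5276 -0.0192  0.1481] F [ 1.08  1.49 -3.66] M [ 0.024  0.052 -0.019] w 0.0437 t 24.95 q [ 0.6   0.37 -0.78  1.92  0.31  0.98 -0.31]
clock: 25.25
eef_pos: [0.5276, -0.0193, 0.1471]
tool_rot: [[-0.0, -0.016, 1.0], [-0.0, 1.0, 0.016], [-1.0, -0.0, -0.0]]
contact_force: [0.9, -0.0, -4.3]
width: 0.0435
travel before twist [-2.9 -0.   0. ] after twist [-2.9 -0.   0. ] twist [ 0.01 -0.    0.01]
pos [ 0.5276 -0.0193  0.1471] F [ 0.85 -0.04 -4.29] M [-0.023  0.019 -0.039] w 0.0435 t 25.25 q [ 0.6   0.37 -0.78  1.92  0.31  0.97 -0.31]
```

```bash

python3 -m inch '[{"travel":[1,0,0],"twist":[0,0,0],"hand":0.3},{"travel":[1,0,0],"twist":[0,0,0],"hand":0.3},{"travel":[0,0,0],"twist":[0,0,0],"hand":0.3},{"travel":[0,0,0],"twist":[0,0,0],"hand":0.3}]'
python3 -m inch '[{"travel":[1,0,0],"twist":[0,0,0],"hand":0.3},{"travel":[1,0,0],"twist":[0,0,0],"hand":0.3},{"travel":[0,0,0],"twist":[0,0,0],"hand":0.3},{"travel":[0,0,0],"twist":[0,0,0],"hand":0.3}]'
python3 to.py .5276 -.0193 .150 0.9
python3 -m inch '[{"travel":[1,0,0],"twist":[0,0,0],"hand":0.3},{"travel":[1,0,0],"twist":[0,0,0],"hand":0.3},{"travel":[1,0,0],"twist":[0,0,0],"hand":0.3},{"travel":[0,0,0],"twist":[0,0,0],"hand":0.3}]'
python3 to.py .5276 -.0193 .150 0.9
```

```text
clock: 25.65
eef_pos: [0.5275, -0.0193, 0.1451]
tool_rot: [[-0.0, -0.016, 1.0], [-0.0, 1.0, 0.016], [-1.0, -0.0, -0.0]]
contact_force: [0.5, -0.1, -3.7]
width: 0.0435
clock: 26.05
eef_pos: [0.5275, -0.0193, 0.1431]
tool_rot: [[-0.0, -0.016, 1.0], [-0.0, 1.0, 0.016], [-1.0, -0.0, -0.0]]
contact_force: [0.2, -0.9, -3.6]
width: 0.0435
travel before twist [-6.9 -0.   0. ] after twist [-6.9 -0.   0.1] twist [ 0.01 -0.01  0.01]
pos [ 0.5275 -0.0193  0.1431] F [ 0.22 -0.88 -3.58] M [ 0.015  0.029 -0.026] w 0.0435 t 26.05 q [ 0.59  0.38 -0.78  1.93  0.32  0.97 -0.31]
clock: 26.45
eef_pos: [0.5274, -0.0193, 0.1399]
tool_rot: [[-0.0, -0.016, 1.0], [-0.0, 1.0, 0.016], [-1.0, -0.0, -0.0]]
contact_force: [-1.0, 0.2, -4.5]
width: 0.0437
travel before twist [-10.1  -0.    0.2] after twist [-10.1  -0.    0.2] twist [ 0.01 -0.02  0.  ]
pos [ 0.5274 -0.0193  0.1399] F [-1.03  0.21 -4.46] M [-0.021  0.011 -0.   ] w 0.0437 t 26.45 q [ 0.59  0.38 -0.77  1.93  0.32  0.96 -0.32]
```

The keyways are engaged and it slides freely. Down to just above the balls.

```bash

python3 -m inch '[{"travel":[1.5,0,0],"twist":[0,0,0],"hand":0.3},{"travel":[1.5,0,0],"twist":[0,0,0],"hand":0.3},{"travel":[1.5,0,0],"twist":[0,0,0],"hand":0.3},{"travel":[1.5,0,0],"twist":[0,0,0],"hand":0.3},{"travel":[1.5,0,0],"twist":[0,0,0],"hand":0.3},{"travel":[1.5,0,0],"twist":[0,0,0],"hand":0.3},{"travel":[0,0,0],"twist":[0,0,0],"hand":0.3},{"travel":[0,0,0],"twist":[0,0,0],"hand":0.3}]'
python3 to.py .5276 -.0193 .150 0.9
python3 -m inch '[{"travel":[1.5,0,0],"twist":[0,0,0],"hand":0.3},{"travel":[1.5,0,0],"twist":[0,0,0],"hand":0.3},{"travel":[1.5,0,0],"twist":[0,0,0],"hand":0.3},{"travel":[1.5,0,0],"twist":[0,0,0],"hand":0.3},{"travel":[1.5,0,0],"twist":[0,0,0],"hand":0.3},{"travel":[1.5,0,0],"twist":[0,0,0],"hand":0.3},{"travel":[0,0,0],"twist":[0,0,0],"hand":0.3},{"travel":[0,0,0],"twist":[0,0,0],"hand":0.3}]'
python3 to.py .5276 -.0193 .150 0.9
python3 -m inch '[{"travel":[1.5,0,0],"twist":[0,0,0],"hand":0.3},{"travel":[1.5,0,0],"twist":[0,0,0],"hand":0.3},{"travel":[0,0,0],"twist":[0,0,0],"hand":0.3},{"travel":[0,0,0],"twist":[0,0,0],"hand":0.3}]'
python3 to.py .5276 -.0193 .150 0.9
```

```text
clock: 27.25
eef_pos: [0.5276, -0.0193, 0.1311]
tool_rot: [[-0.0, -0.016, 1.0], [-0.0, 1.0, 0.016], [-1.0, -0.0, -0.0]]
contact_force: [-0.0, 0.7, -4.6]
width: 0.0433
travel before twist [-18.9  -0.    0. ] after twist [-18.9  -0.    0. ] twist [ 0.01 -0.    0.  ]
pos [ 0.5276 -0.0193  0.1311] F [-0.02  0.65 -4.62] M [-0.011 -0.031  0.046] w 0.0433 t 27.25 q [ 0.58  0.39 -0.77  1.94  0.33  0.94 -0.33]
clock: 28.05
eef_pos: [0.5276, -0.0193, 0.1221]
tool_rot: [[-0.0, -0.016, 1.0], [-0.0, 1.0, 0.016], [-1.0, -0.0, -0.0]]
contact_force: [0.3, 0.0, -3.6]
width: 0.0436
travel before twist [-27.9  -0.   -0. ] after twist [-27.9  -0.   -0. ] twist [ 0.01 -0.    0.  ]
pos [ 0.5276 -0.0193  0.1221] F [ 0.3   0.02 -3.61] M [0.019 0.013 0.006] w 0.0436 t 28.05 q [ 0.58  0.4  -0.76  1.94  0.35  0.93 -0.34]
clock: 28.45
eef_pos: [0.5275, -0.0193, 0.1191]
tool_rot: [[-0.0, -0.016, 1.0], [-0.0, 1.0, 0.016], [-1.0, -0.0, -0.0]]
contact_force: [-0.7, -0.4, -3.6]
width: 0.0436
travel before twist [-30.9  -0.    0.1] after twist [-30.9  -0.    0.1] twist [ 0.01 -0.01  0.  ]
pos [ 0.5275 -0.0193  0.1191] F [-0.74 -0.37 -3.57] M [-0.028 -0.05  -0.02 ] w 0.0436 t 28.45 q [ 0.58  0.41 -0.76  1.95  0.35  0.92 -0.34]
```

```bash

for i in 1; do :; done
python3 -m inch '[{"travel":[1,0,0],"twist":[0,0,0],"hand":0.3},{"travel":[1,0,0],"twist":[0,0,0],"hand":0.3},{"travel":[0,0,0],"twist":[0,0,0],"hand":0.3},{"travel":[0,0,0],"twist":[0,0,0],"hand":0.3}]'
python3 -m inch '[{"travel":[1,0,0],"twist":[0,0,0],"hand":0.3},{"travel":[0,0,0],"twist":[0,0,0],"hand":0.3},{"travel":[0,0,0],"twist":[0,0,0],"hand":0.3}]'
python3 -m inch '[{"travel":[1,0,0],"twist":[0,0,0],"hand":0.3},{"travel":[0,0,0],"twist":[0,0,0],"hand":0.3},{"travel":[0,0,0],"twist":[0,0,0],"hand":0.3}]'
```

```text
clock: 28.85
eef_pos: [0.5276, -0.0192, 0.1171]
tool_rot: [[-0.0, -0.016, 1.0], [-0.0, 1.0, 0.016], [-1.0, -0.0, -0.0]]
contact_force: [-0.6, -0.5, -4.0]
width: 0.0439
clock: 29.15
eef_pos: [0.5278, -0.0192, 0.1162]
tool_rot: [[0.0, -0.016, 1.0], [-0.0, 1.0, 0.016], [-1.0, -0.0, 0.0]]
contact_force: [1.2, -0.3, -3.1]
width: 0.0435
clock: 29.45
eef_pos: [0.5279, -0.0192, 0.1153]
tool_rot: [[0.001, -0.016, 1.0], [-0.0, 1.0, 0.016], [-1.0, -0.0, 0.001]]
contact_force: [0.6, -0.0, -1.5]
width: 0.0436
```

```bash

python3 -m inch '[{"travel":[1,0,0],"twist":[0,0,0],"hand":0.3},{"travel":[0,0,0],"twist":[0,0,0],"hand":0.3},{"travel":[0,0,0],"twist":[0,0,0],"hand":0.3}]'
python3 -m inch '[{"travel":[1,0,0],"twist":[0,0,0],"hand":0.3},{"travel":[0,0,0],"twist":[0,0,0],"hand":0.3},{"travel":[0,0,0],"twist":[0,0,0],"hand":0.3}]'
python3 -m inch '[{"travel":[0.7,0,0],"twist":[0,0,0],"hand":0.3},{"travel":[0,0,0],"twist":[0,0,0],"hand":0.3},{"travel":[0,0,0],"twist":[0,0,0],"hand":0.3}]'
```

```text
clock: 29.75
eef_pos: [0.528, -0.0192, 0.1143]
tool_rot: [[0.001, -0.016, 1.0], [0.0, 1.0, 0.016], [-1.0, 0.0, 0.001]]
contact_force: [0.2, -0.5, -0.6]
width: 0.0437
clock: 30.05
eef_pos: [0.528, -0.0192, 0.1133]
tool_rot: [[0.001, -0.016, 1.0], [0.0, 1.0, 0.016], [-1.0, 0.0, 0.001]]
contact_force: [0.8, 0.9, 0.8]
width: 0.0437
clock: 30.35
eef_pos: [0.528, -0.0192, 0.1127]
tool_rot: [[0.001, -0.016, 1.0], [-0.0, 1.0, 0.016], [-1.0, -0.0, 0.001]]
contact_force: [0.5, 0.0, 2.6]
width: 0.0435
```

```bash

python3 -m inch '[{"travel":[1,0,0],"twist":[0,0,0],"hand":0.3},{"travel":[0,0,0],"twist":[0,0,0],"hand":0.3},{"travel":[0,0,0],"twist":[0,0,0],"hand":0.3}]'
python3 -m inch '[{"travel":[1,0,0],"twist":[0,0,0],"hand":0.3},{"travel":[0,0,0],"twist":[0,0,0],"hand":0.3},{"travel":[0,0,0],"twist":[0,0,0],"hand":0.3}]'
python3 -m inch '[{"travel":[0.8,0,0],"twist":[0,0,0],"hand":0.3},{"travel":[0,0,0],"twist":[0,0,0],"hand":0.3},{"travel":[0,0,0],"twist":[0,0,0],"hand":0.3}]'
```

```text
clock: 30.65
eef_pos: [0.5278, -0.0194, 0.1112]
tool_rot: [[0.001, -0.016, 1.0], [0.0, 1.0, 0.016], [-1.0, 0.0, 0.001]]
contact_force: [1.7, 0.0, 0.2]
width: 0.0435
clock: 30.95
eef_pos: [0.5279, -0.0191, 0.1105]
tool_rot: [[0.001, -0.016, 1.0], [0.0, 1.0, 0.016], [-1.0, 0.0, 0.001]]
contact_force: [1.9, -0.1, 2.3]
width: 0.0438
clock: 31.25
eef_pos: [0.5279, -0.0191, 0.1099]
tool_rot: [[0.001, -0.016, 1.0], [-0.0, 1.0, 0.016], [-1.0, -0.0, 0.001]]
contact_force: [0.9, 0.5, 3.9]
width: 0.0436
```

```bash

python3 -m inch '[{"travel":[1,0,0],"twist":[0,0,0],"hand":0.3},{"travel":[0,0,0],"twist":[0,0,0],"hand":0.3},{"travel":[0,0,0],"twist":[0,0,0],"hand":0.3}]'
python3 -m inch '[{"travel":[1,0,0],"twist":[0,0,0],"hand":0.3},{"travel":[0,0,0],"twist":[0,0,0],"hand":0.3},{"travel":[0,0,0],"twist":[0,0,0],"hand":0.3}]'
python3 -m inch '[{"travel":[0.8,0,0],"twist":[0,0,0],"hand":0.3},{"travel":[0,0,0],"twist":[0,0,0],"hand":0.3},{"travel":[0,0,0],"twist":[0,0,0],"hand":0.3}]'
```

```text
clock: 31.55
eef_pos: [0.5279, -0.0192, 0.1092]
tool_rot: [[0.001, -0.016, 1.0], [-0.0, 1.0, 0.016], [-1.0, -0.0, 0.001]]
contact_force: [-0.3, 0.5, 7.5]
width: 0.0434
clock: 31.85
eef_pos: [0.5279, -0.0191, 0.1086]
tool_rot: [[0.001, -0.016, 1.0], [-0.001, 1.0, 0.016], [-1.0, -0.001, 0.001]]
contact_force: [-0.4, -0.5, 9.7]
width: 0.0435
clock: 32.15
eef_pos: [0.5279, -0.0191, 0.108]
tool_rot: [[0.0, -0.016, 1.0], [-0.001, 1.0, 0.016], [-1.0, -0.001, 0.0]]
contact_force: [-1.6, 0.9, 11.1]
width: 0.0436
```

```bash

python3 -m inch '[{"travel":[1,0,0],"twist":[0,0,0],"hand":0.3},{"travel":[0,0,0],"twist":[0,0,0],"hand":0.3},{"travel":[0,0,0],"twist":[0,0,0],"hand":0.3}]'
python3 -m inch '[{"travel":[0.8,0,0],"twist":[0,0,0],"hand":0.3},{"travel":[0,0,0],"twist":[0,0,0],"hand":0.3},{"travel":[0,0,0],"twist":[0,0,0],"hand":0.3}]'
python3 to.py .5276 -.0193 .1119 0.9
```

```text
clock: 32.45
eef_pos: [0.528, -0.0191, 0.1073]
tool_rot: [[0.0, -0.016, 1.0], [-0.001, 1.0, 0.016], [-1.0, -0.001, 0.0]]
contact_force: [-2.2, -0.4, 14.3]
width: 0.0435
clock: 32.75
eef_pos: [0.528, -0.0191, 0.1068]
tool_rot: [[0.0, -0.016, 1.0], [-0.001, 1.0, 0.016], [-1.0, -0.001, 0.0]]
contact_force: [-2.8, 0.4, 15.9]
width: 0.0436
travel before twist [-5.1 -0.2 -0.4] after twist [-5.1 -0.2 -0.4] twist [0.   0.02 0.07]
pos [ 0.528  -0.0191  0.1068] F [-2.83  0.44 15.91] M [0.086 0.662 0.019] w 0.0436 t 32.75 q [ 0.56  0.43 -0.75  1.96  0.37  0.9  -0.36]
```

The net push is about 20 N and the stiffness matches the rubber mount (4 N/mm), so it is on the flange. I'll relax the push, release and retreat.

```bash

python3 -m inch '[{"travel":[-2,0,0],"twist":[0,0,0],"hand":0.3},{"travel":[-2,0,0],"twist":[0,0,0],"hand":0.3},{"travel":[-2,0,0],"twist":[0,0,0],"hand":0.3},{"travel":[-0.5,0,0],"twist":[0,0,0],"hand":0.3},{"travel":[0,0,0],"twist":[0,0,0],"hand":0.3},{"travel":[0,0,0],"twist":[0,0,0],"hand":0.3}]'
python3 -m inch '[{"travel":[0,0,0],"twist":[0,0,0],"hand":0.55},{"travel":[0,0,0],"twist":[0,0,0],"hand":0.65},{"travel":[0,0,0],"twist":[0,0,0],"hand":0.75},{"travel":[0,0,0],"twist":[0,0,0],"hand":0.75},{"travel":[-5,0,0],"twist":[0,0,0],"hand":0.75},{"travel":[-15,0,0],"twist":[0,0,0],"hand":0.75},{"travel":[-30,0,0],"twist":[0,0,0],"hand":0.75},{"travel":[-40,0,0],"twist":[0,0,0],"hand":0.75},{"travel":[-30,0,0],"twist":[0,0,0],"hand":0.75},{"travel":[0,0,0],"twist":[0,0,0],"hand":0.75}]'
python3 -m inch '[{"travel":[0,-45,-10],"twist":[0,0,0],"hand":0.75},{"travel":[0,-45,-10],"twist":[0,0,0],"hand":0.75},{"travel":[0,-45,-10],"twist":[0,0,0],"hand":0.75},{"travel":[0,-45,-10],"twist":[0,0,0],"hand":0.75},{"travel":[0,-45,-10],"twist":[0,0,0],"hand":0.75},{"travel":[0,0,0],"twist":[0,0,0],"hand":0.75},{"travel":[0,0,0],"twist":[0,0,0],"hand":0.75}]'
python3 - <<'E'
from h import *
T=[];z0={}
for n in('scene','top'):
    F=[arm.camera(n) for _ in range(9)];p=F[0][0];D=np.median([f[1] for f in F],0);u,v=proj(n,[.528,-.019,.11]).astype(int);T.append(crop(p,u,v,32,12))
    P=cloud(n,D,u,v,50).reshape(-1,3);r=np.hypot(P[:,0]-.5277,P[:,1]+.0193);z=P[:,2]
    col=P[(r>.0145)&(r<.0215)&(z>.1)];box=P[(r>.074)&(r<.085)&(z>.1)&(z<.12)]
    A=np.c_[col[:,:2]-col[:,:2].mean(0),np.ones(len(col))];c=np.linalg.lstsq(A,col[:,2],rcond=None)[0]
    print(n,'collar top',np.median(col[:,2]),len(col),'box top',np.median(box[:,2]),len(box),'tilt deg',np.degrees(c[:2]))
cv2.imwrite('pics/k5.png',cv2.resize(np.hstack(T),(800,400)))
E
```

```text
clock: 33.35
eef_pos: [0.5279, -0.0192, 0.1114]
tool_rot: [[0.001, -0.016, 1.0], [0.0, 1.0, 0.016], [-1.0, 0.0, 0.001]]
contact_force: [3.9, 0.8, -1.8]
width: 0.0436
clock: 34.35
eef_pos: [0.5308, -0.0185, 0.2374]
tool_rot: [[0.01, -0.016, 1.0], [-0.001, 1.0, 0.016], [-1.0, -0.001, 0.01]]
contact_force: [0.2, 0.4, -0.4]
width: 0.0641
clock: 35.05
eef_pos: [0.4804, -0.2459, 0.2314]
tool_rot: [[-0.001, -0.013, 1.0], [0.001, 1.0, 0.013], [-1.0, 0.001, -0.001]]
contact_force: [-0.0, 1.5, 0.4]
width: 0.0641
scene collar top 0.11260877857464885 131 box top 0.11182572829813421 542 tilt deg [-0.57204061 -3.55265222]
top collar top 0.11223757923019605 86 box top 0.11034491000749891 675 tilt deg [-1.60718711 -1.30146894]
```

View pics/k5.png

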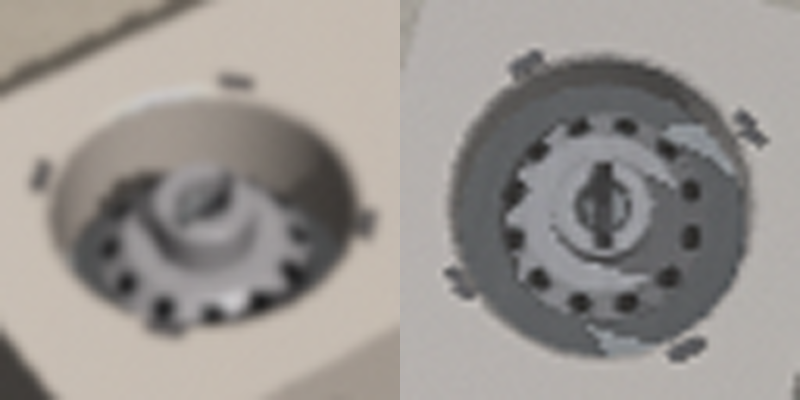

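The picture shows the rotor in the chamber with the key visible across its keyways, and the collar top 1.9 mm above the box (2 expected). The tilt fit is noisy, so I'll repeat it with more frames, using the box top as reference.

```bash
python3 - <<'E'
from h import *
for n in('top','scene'):
    F=[arm.camera(n) for _ in range(30)];D=np.median([f[1] for f in F],0);u,v=proj(n,[.528,-.019,.11]).astype(int)
    P=cloud(n,D,u,v,50).reshape(-1,3);z=P[:,2]
    def fit(Q,name):
        for _ in range(4):
            A=np.c_[Q[:,:2]-[.5277,-.0193],np.ones(len(Q))];c=np.linalg.lstsq(A,Q[:,2],rcond=None)[0];e=Q[:,2]-A@c;Q=Q[abs(e)<2*e.std()+1e-5]
        print(n,name,len(Q),'z',c[2].round(4),'tilt',np.degrees(c[:2]).round(2),'rms mm',(e.std()*1e3).round(2))
    r=np.hypot(P[:,0]-.5277,P[:,1]+.0193)
    fit(P[(r>.013)&(r<.0215)&(abs(z-.112)<.003)],'collar');fit(P[(r>.074)&(r<.1)&(abs(z-.11)<.005)],'box')
    fit(P[(r>.026)&(r<.034)&(abs(z-.088)<.006)],'disc')
s=arm.get_state();print(s['clock'],s['contact_force'])
E
```

```text
top collar 92 z 0.112 tilt [ 0.42 -0.18] rms mm 0.57
top box 1550 z 0.1103 tilt [0.01 0.03] rms mm 0.47
top disc 147 z 0.0882 tilt [ 0.28 -0.4 ] rms mm 0.41
scene collar 69 z 0.1136 tilt [-0.3  -0.69] rms mm 0.45
scene box 1244 z 0.1118 tilt [-0.06 -0.09] rms mm 0.29
scene disc 98 z 0.0897 tilt [ 0.32 -0.56] rms mm 0.28
38.95 [ 0.02214418  0.57709741 -0.05517172]
```

The rotor is level to within about 0.5° and its collar top is at home height: 1.7–1.8 mm above the box, where 2 is nominal and about 6 would mean it was still on the balls. I'll hand in.

```bash
python3 -c "
from plant import arm
print(arm.job_done())"
```

```text
the job is handed in; nothing more can be done
None
```

The centrifuge is ready to spin, and I handed the job in at about 39 s. The key lies on the slot floor, and the rotor is pushed home on the flange with its keyways over the key. The gripper is clear of both.

- **Key:** I gripped it by its ends and lowered it into the slot without resistance. It touched at the expected floor height with about 4 N, and I let go. The picture afterwards showed it lying along the slot.
- **Rotor:** I gripped it by the collar with its keyways turned to the key, and it slid freely over the key. It met the balls about 4.5 mm above the flange and then went home. I pressed to about 20 N in all; it pushed back at about 4 N per mm, as the rubber mount should.
- **Last checks:** The top camera puts the collar top at 112.0 mm, where 112 is nominal, 1.7 mm above the box. The scene camera gives 1.8 mm above the box, and 2 is nominal. The rotor is level to within about 0.7°.
- **Disagreements:** The first tilt fit gave 1.3–3.6°, which was depth noise; the fit over 30 frames replaced it. The balls seemed to give way at only about 7 N in the readings rather than the stated 15 N. The final height still shows the rotor is past them.
- **Not checked:** I took no final measurement of the other things on the bench, but felt no unexpected contact.

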